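Make up the stain kit and the hand-wash kit

TASK

Make up the two laundry kits from the stock on the counter. The green tray is the stain kit: stand the white pot in its round pocket and lay the purple nail brush, bristles down, in its long pocket. The yellow tray is the hand-wash kit: stand the dosing cup upright in its round pocket, lay the blue peg in its long pocket and the little soap bar in its small pocket; everything must lie right down on the pocket floors, and the red peg is not wanted and stays where it lies.

Things in the scene. Friction and masses are not known exactly. Their poses are not given: they have to be found in the camera images.
- tray_green: green kit tray, 138 (x) by 128 (y), outer wall 15 high, end lips 10 more; fixed. Origin: underside centre, z up. Open pockets, floor 6, ribs 13 up: ROUND, 70 inside, centre (x 27, y 22); LONG, 50 (x) by 118 (y), centre (-39, 0); SMALL, 74 (x) by 40 (y), centre (27, -39); all mm. Stain kit, empty at the start. Same moulding as the other tray; places and facing vary.
- tray_yellow: yellow kit tray, 138 (x) by 128 (y), outer wall 15 high, end lips 10 more; fixed. Origin: underside centre, z up. Open pockets, floor 6, ribs 13 up: ROUND, 70 inside, centre (x 27, y 22); LONG, 50 (x) by 118 (y), centre (-39, 0); SMALL, 74 (x) by 40 (y), centre (27, -39); all mm. Hand-wash kit, empty at the start.
- white_pot: plain white round pot with a closed domed lid, standing upright, 53 mm across, 68 mm high, about 90 g. Origin: centre of its underside, z up. For the green tray's round pocket.
- nail_brush: purple nail brush lying bristles down, 30 mm (its x) by 86 mm (its y), 22 mm high, about 70 g. Origin: centre of its underside, z up. For the green tray's long pocket, lengthwise.
- dosing_cup: small translucent pinkish dosing cup, upright and open, 58 mm across at the rim, about 48 mm at the foot, 58 mm high, thin wall, 30 g; may be held across the outside just below the rim. Origin: centre of its underside, z up. For the yellow tray's round pocket.
- blue_peg: blue clothes peg lying flat, 15 mm (its x) by 72 mm (its y), 12 mm high, 15 g. Origin: centre of its underside, z up. For the yellow tray's long pocket, lengthwise.
- soap_bar: small off-white bar of soap, 22 mm (its x) by 34 mm (its y), 16 mm high, rounded edges, about 20 g. Origin: centre of its underside, z up. For the yellow tray's small pocket, its length along the pocket's (the tray's x).
- red_peg: red clothes peg of the same shape and size as the blue one, lying before the stock; it is not wanted and stays where it is. Origin: centre of its underside, z up.
Things that resemble listed ones, but are neither listed nor needed, are in the scene too. There is more than one size of the nail_brush; the one meant has the size given above.

How it is judged:
At the end, for the whole second after the job is handed in: Green tray: pot in the round pocket, upright within 0.15 rad; brush in the long pocket, flat within 0.2 rad, bristles down. Yellow tray: cup in the round pocket, upright within 0.15 rad; blue peg in the long pocket; soap in the small one. All at rest on the pocket floors (x of white_pot in the frame of tray_green between 0.014 and 0.04 m and y of white_pot in the frame of tray_green between 0.009 and 0.035 m and z of each of white_pot, nail_brush in the frame of tray_green below 0.011 m and linear speed of each of white_pot, nail_brush, dosing_cup, blue_peg, soap_bar below 0.02 m/s and angle between each of white_pot, dosing_cup's own z axis and vertical below 0.15 rad and x of nail_brush in the frame of tray_green between -0.056 and -0.022 m and y of nail_brush in the frame of tray_green between -0.022 and 0.022 m and angle between nail_brush's own z axis and vertical below 0.2 rad and x of dosing_cup in the frame of tray_yellow between 0.011 and 0.043 m and y of dosing_cup in the frame of tray_yellow between 0.006 and 0.038 m and z of dosing_cup in the frame of tray_yellow below 0.011 m and x of blue_peg in the frame of tray_yellow between -0.062 and -0.016 m and y of blue_peg in the frame of tray_yellow between -0.029 and 0.029 m and z of blue_peg in the frame of tray_yellow below 0.013 m and x of soap_bar in the frame of tray_yellow between -0.004 and 0.058 m and y of soap_bar in the frame of tray_yellow between -0.053 and -0.025 m and z of soap_bar in the frame of tray_yellow below 0.012 m); the robot touches nothing.
It fails at once if the red peg was moved by more than 40 mm (distance of red_peg from where it was at the start of the episode above 0.04 m).
It also fails if it takes over 128 s, if anything falls off the work surface, if the arm or the gripper's body presses on something with over 40 N, if the wrist force passes 120 N, or if a joint passes its speed limit or range.

ROBOT

A 7-joint arm with a two-finger parallel gripper is mounted at the origin on a cart in front of the work surface, level with it; the furniture and walls round the work are solid. World frame = base frame: x ahead of the robot, y to its left, z up, the work surface at z = 0. Lengths are in m, angles in rad, forces in N, time in s.
With the tool pointing down it reaches from about 0.4 to 0.85 m from the base axis. Payload 10.4 kg.
Tool frame: the origin (TCP) lies on the centre line of the jaws, within the pads' length; the fingertips stand 11 mm ahead of it and the grasp point (between the pads) lies 8 mm behind it (tip_reach is the distance from the TCP to the fingertips, in m); z points along the fingers, y is the line along which they close (so a half turn about z gives the same grasp; the last joint's range is limited). The gripper opens to 85 mm and grips with 20 to 120 N. Pads are 22 mm wide; open, the fingers measure 114 mm over their backs; the gripper's body (76 mm by 85 mm) begins 54 mm behind the grasp point. The pads swing forward as they close: fully open they stand 13 mm farther back than shut.
Start: joints at [1.246, 0.332, -0.065, 1.46, 0.022, 1.35, -0.088], TCP at [0.186, -0.597, 0.242] pointing down, gripper open.
Joint ranges: [-2.6, 2.6], [-0.5, 2.12], [-1.47, 1.34], [0.16, 2.42], [-1.27, 4.41], [0.06, 2.06], [-2.6, 2.6]. Speed limits (rad/s): [2.22, 2.22, 2.79, 2.79, 3.14, 3.14, 3.14].

INTERFACE

Orientations are given as a unit quaternion [x, y, z, w].
In Python, from workcell import get_obs, camera, hand_in, tip_reach gives the robot as it stands. The module is installed in compiled form; this text tells all that it offers.
- The arm moves only by the tool move_arm, never from a script. Its argument "plan" is a list of rows, each an object with "delta_pos": the shift along the tool's x, y, z in m, a list of three; "turn": the turn, a rotation vector about the tool's x, y, z in rad, a list of three; "fingers": the closure, from 0 (fully open) to 1 (shut). A call has 1 to 12 rows; each row is the pose to reach, as a shift and turn from the pose commanded when the call began, along the tool's axes at that moment; what a row does not reach only later rows make up. A row lasts 1/8 s, in which the tool goes at most 62.5 mm and 10.7 degrees, less where a joint would pass 70% of its speed; a pose out of reach is approached as far as the arm can. A call with a gripper value outside its range is refused whole. The fingers move at their own pace and stop on an object; "force" is the grip in N (left out, the last holds). Time passes only in rows, so rows that repeat a pose let the fingers close. It gives the time, the measured TCP pose, the force, the opening and the grip force at its end, in the units of the state.
- get_obs(): the state, without advancing time (a new reading comes with each control period).
- camera(name): name is "scene" or "top"; returns a dict with "color" (480x640x3 uint8, red, green, blue), "range_z" (480x640 float32, m along the optical axis (not along the pixel's ray), 0 where there is no reading), "fx", "fy", "cx", "cy" (pixels), "k1" (the pictures are not rectified: a ray, as slopes to the right and down, at radius r is drawn at 1 + k1 r^2 times it, then the intrinsics apply), "R" (3x3) and "t" (3): a world point X has camera coordinates R X + t. Camera axes: x right, y down, z forward; pixel columns grow to the right and rows downward; lengths in m; the calibration is good to about 2 mm. A picture is of the moment at which its call begins.
- hand_in(): hands the job in; it is judged then, once.
The state is a dict: "clock": time; "joint_pos": joint angles; "joint_velocities": joint speeds; "tau": joint torques, N m; "position": TCP position; "ee_rot": TCP orientation; "ft_force": force on the tool from outside, world axes, zero at the start; "torque": the same for the moment, N m; "grip_width": opening from 0.0 (shut) to 1.0 (fully open); "grasp_force": force on a finger pad.
Only numpy, scipy, OpenCV 4.12 (cv2) and the standard library are available. Lean on these libraries where they do the work, as an engineer would, in place of code of your own. Each camera call takes 0.05 s, during which the arm holds its last target. There are 200 camera calls.

## Working session

There is one attempt and no reset: what is moved stays moved. The work goes in short steps, Python scripts to look and compute and a tool call to move; the robot and the scene stay as the last step left them, time stands still between calls to the robot, and variables do not carry over. Pictures are saved under pics/ and viewed, at most 17 in all, crops included, and the job is handed in when it is done.

Besides the shell and the picture viewer there is one more tool, called after "Emit:" by a JSON object that holds its "name" and its "arguments", one argument or row to a line. move_arm: Moves the arm, as the interface text tells. Its arguments: {"type":"object","properties":{"plan":{"type":"array","items":{"type":"object","properties":{"delta_pos":{"type":"array","items":{"type":"number"}},"turn":{"type":"array","items":{"type":"number"}},"fingers":{"type":"number"}}}},"force":{"type":"number"}},"required":["plan"]}

```bash
mkdir -p pics; cat > h.py <<'E'
import numpy as np, cv2
from workcell import get_obs, camera
def snap(n,save=None):
    c=camera(n); np.savez('/tmp/%s.npz'%n,**c)
    if save: cv2.imwrite('pics/'+save+'.png',c['color'][:,:,::-1])
    return c
def load(n): return dict(np.load('/tmp/%s.npz'%n))
def ray(c,u,v):
    K=np.array([[c['fx'],0,c['cx']],[0,c['fy'],c['cy']],[0,0,1.]])
    s=cv2.undistortPoints(np.array([[[float(u),float(v)]]]),K,np.array([float(c['k1']),0,0,0]))[0,0]
    R=np.array(c['R']);d=R.T@np.array([s[0],s[1],1.]); o=-R.T@np.array(c['t']); return o,d
def onz(c,u,v,z):
    o,d=ray(c,u,v); return o+d*(z-o[2])/d[2]
def cloud(c):
    h,w=c['range_z'].shape; u,v=np.meshgrid(np.arange(w),np.arange(h))
    K=np.array([[c['fx'],0,c['cx']],[0,c['fy'],c['cy']],[0,0,1.]])
    s=cv2.undistortPoints(np.stack([u,v],-1).reshape(-1,1,2).astype(float),K,np.array([float(c['k1']),0,0,0])).reshape(h,w,2)
    z=c['range_z'][...,None]; P=np.concatenate([s*z,z],-1)
    return (P-np.array(c['t']))@np.array(c['R'])
E
python3 - <<'E'
from h import *
for n in('scene','top'):
    c=snap(n,n+'0'); print(n,c['fx'],c['k1'],-np.array(c['R']).T@c['t'],(c['range_z']>0).mean()); print(np.round(c['R'],3))
o=get_obs();print(o)
E
```

```text
scene 532.6084675418771 -0.07148712695904172 [0.08376227 0.87940219 0.73811673] 0.99626953125
[[-0.881 -0.473 -0.006]
 [-0.327  0.617 -0.716]
 [ 0.342 -0.628 -0.698]]
top 606.4783594575256 0.06711031598991328 [0.32671498 0.26642499 0.87866116] 0.996025390625
[[ 0.022 -1.     0.016]
 [-0.991 -0.023 -0.129]
 [ 0.129 -0.013 -0.992]]
{'clock': 0.1, 'joint_pos': array([ 1.24640642,  0.3328139 , -0.06466877,  1.4608466 ,  0.02159922,
        1.349923  , -0.08849743]), 'joint_velocities': array([-9.08328815e-04, -1.79547185e-03, -4.59596962e-04, -2.36213785e-03,
       -7.85942715e-05, -2.85954352e-04, -1.68548359e-03]), 'tau': array([ 1.76294801e-03, -6.26742196e+01,  4.92991763e-02, -3.92430747e+01,
        1.61593506e-02,  6.97704905e-03, -3.56645614e-06]), 'position': array([ 0.18565178, -0.59645   ,  0.24159728]), 'ee_rot': array([ 9.88637346e-01,  1.50318922e-01, -1.31119270e-04, -6.34455722e-04]), 'ft_force': array([-0.3907514 , -1.1957801 ,  0.51127372]), 'torque': array([ 0.01017147, -0.04877619,  0.04660766]), 'grasp_force': 0.0, 'grip_width': 1.0000560184713274}
```

View pics/scene0.png

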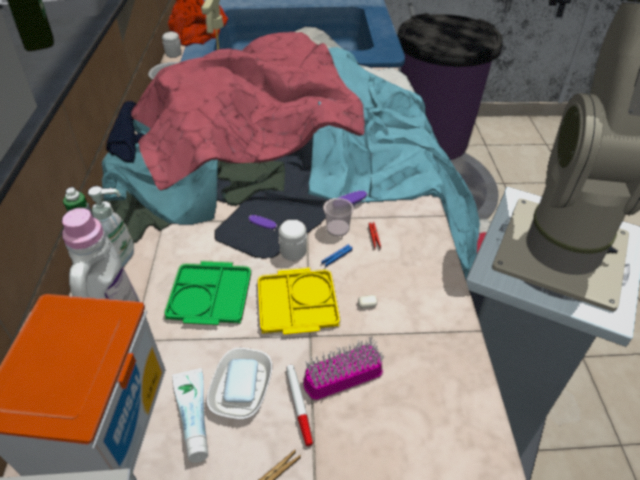

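View pics/top0.png

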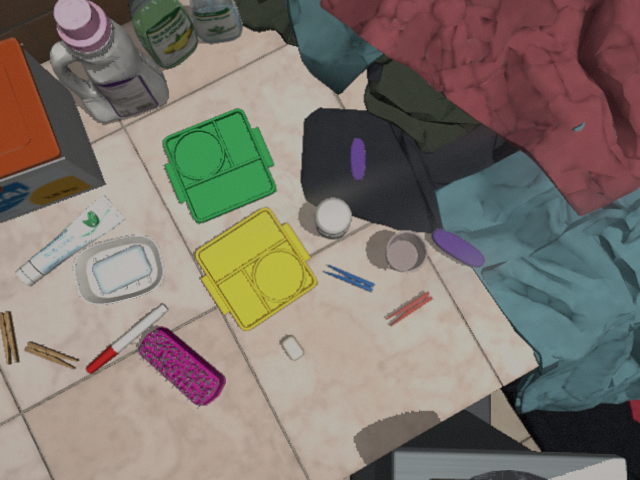

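Seen in top view: green tray (218,165), yellow tray (257,268), white pot (333,217), dosing cup (403,250), blue peg (350,278), red peg (408,308) and soap (291,347).

What could be mistaken for the targets:
- **Brush:** small purple (358,158), large purple (458,247), and a magenta one with bristles up (182,365).
- **Soap:** the off-white bar (291,347), versus the bluish bar in the dish (122,270).
- **Peg:** blue (350,278), red (408,308), and wooden (10,338) and (50,355).
- **Pot:** white pot (333,217), versus the bottles.

Next I'll measure these and take one close crop.

```bash
cat > seg.py <<'E'
from h import *
def masks(c):
    hsv=cv2.cvtColor(c['color'],cv2.COLOR_RGB2HSV); H,S,V=[hsv[...,i].astype(int) for i in range(3)]
    return dict(green=(H>50)&(H<75)&(S>150),yellow=(H>22)&(H<34)&(S>160),purple=(H>124)&(H<142)&(S>90),blue=(H>100)&(H<118)&(S>130),red=((H<8)|(H>174))&(S>130))
E
python3 - <<'E'
from seg import *
for n in('scene','top'):
    c=load(n);P=cloud(c)
    for k,m in masks(c).items():
        nn,l,st,ce=cv2.connectedComponentsWithStats(m.astype(np.uint8))
        for i in range(1,nn):
            if st[i,4]<60: continue
            X=P[l==i]; med=np.median(X,0)
            if not(0.2<med[0]<1.1 and abs(med[1])<0.9 and med[2]<.2): continue
            r=cv2.minAreaRect((X[:,:2]*1000).astype(np.float32))
            print(n,k,np.round(ce[i]),st[i,4],'med',np.round(med,3),'z5,95',np.round(np.percentile(X[:,2],[5,50,95]),3),'rect',np.round(r[0]),np.round(r[1]),round(r[2]))
    pts={'top':dict(pot=(333,215),cup=(403,250),soap=(291,347),bg=(330,330)),'scene':dict(pot=(292,228),cup=(338,203),soap=(367,302),bg=(400,330))}[n]
    for k,(u,v) in pts.items(): print(n,k,np.round(P[v,u],3))
c=load('top');s=load('scene')
a=cv2.resize(c['color'][140:360,280:520],None,fx=1.66,fy=1.66*1.2,interpolation=2) 
a=cv2.resize(c['color'][130:350,280:500],(400,400),interpolation=2); b=cv2.resize(s['color'][160:320,230:390],(400,400),interpolation=2)
cv2.imwrite('pics/crop1.png',np.hstack([a,b])[:,:,::-1])
E
```

```text
scene green [209. 293.] 4244 med [0.548 0.421 0.007] z5,95 [0.005 0.007 0.015] rect [370. 643.] [153. 726.] 39
scene yellow [297. 301.] 4625 med [0.399 0.362 0.007] z5,95 [0.005 0.007 0.016] rect [246. 578.] [136. 679.] 35
scene purple [355. 196.] 175 med [0.424 0.065 0.023] z5,95 [0.019 0.023 0.025] rect [427.  62.] [47. 28.] 67
scene purple [262. 221.] 246 med [0.561 0.218 0.017] z5,95 [0.01  0.017 0.02 ] rect [322. 526.] [ 54. 850.] 38
scene blue [369.  38.] 2478 med [ 0.738 -0.756  0.019] z5,95 [-0.088  0.019  0.024] rect [ 628. -201.] [ 364. 2394.] 18
scene blue [337. 255.] 156 med [0.386 0.227 0.011] z5,95 [0.005 0.011 0.013] rect [252. 546.] [ 50. 745.] 23
scene blue [123. 423.] 1206 med [0.462 0.711 0.084] z5,95 [0.055 0.084 0.126] rect [304. 791.] [ 69. 470.] 60
scene red [374. 234.] 129 med [0.348 0.14  0.011] z5,95 [0.004 0.011 0.013] rect [348. 139.] [11. 63.] 35
scene red [305. 429.] 265 med [0.267 0.569 0.014] z5,95 [0.01  0.014 0.017] rect [267. 569.] [13. 45.] 45
scene pot [0.467 0.254 0.068]
scene cup [0.435 0.126 0.046]
scene soap [0.287 0.308 0.013]
scene bg [0.214
[... 392 characters left out ...]
z5,95 [0.013 0.016 0.018] rect [460. 232.] [ 26. 275.] 81
top purple [454. 244.] 722 med [0.437 0.078 0.022] z5,95 [0.019 0.022 0.024] rect [401. 164.] [ 56. 246.] 23
top blue [ 12. 188.] 157 med [0.484 0.654 0.115] z5,95 [0.099 0.115 0.128] rect [482. 659.] [ 3. 37.] 24
top blue [ 11. 202.] 185 med [0.474 0.678 0.073] z5,95 [0.053 0.073 0.085] rect [474. 677.] [ 3. 54.] 22
top blue [353. 280.] 224 med [0.385 0.218 0.01 ] z5,95 [0.008 0.01  0.013] rect [356. 235.] [66. 77.] 69
top red [101. 360.] 324 med [0.268 0.566 0.013] z5,95 [0.009 0.013 0.017] rect [267. 567.] [15. 45.] 44
top pot [0.469 0.251 0.067]
top cup [0.43  0.148 0.008]
top soap [0.289 0.305 0.016]
top bg [ 0.313  0.251 -0.001]
```

View pics/crop1.png

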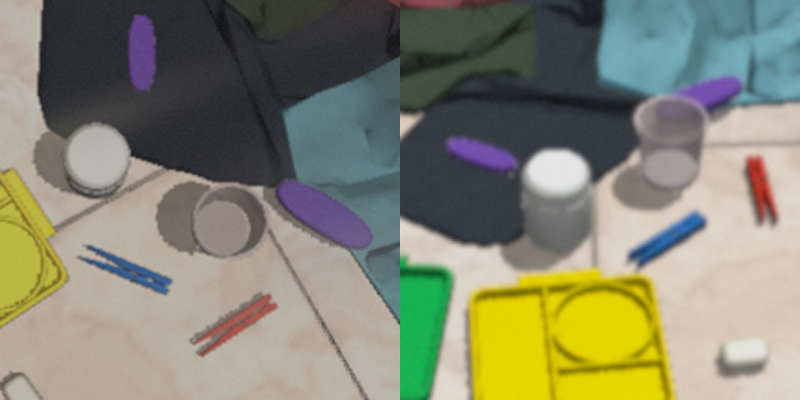

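The crop shows the large purple brush at top (458,247) on bare counter, touching the teal cloth. The smaller purple one at (358,158) is on the dark cloth, with the cup standing just left of the large brush. I'll take the large one if its size checks out, and also measure the tray poses exactly.

```bash
python3 - <<'E'
from seg import *
C={n:load(n) for n in('scene','top')}; PC={n:cloud(C[n]) for n in C}
def near(n,x,y,r,zlo,zhi=.2):
    P=PC[n];ok=(C[n]['range_z']>0)&(np.hypot(P[...,0]-x,P[...,1]-y)<r)&(P[...,2]>zlo)&(P[...,2]<zhi); return ok
def rect(X,s):
    r=cv2.minAreaRect((X[:,:2]*1000).astype(np.float32)); b=cv2.boxPoints(r); e=b[1]-b[0] if np.linalg.norm(b[1]-b[0])>np.linalg.norm(b[2]-b[1]) else b[2]-b[1]
    print(s,'c',np.round(r[0],1),'size',np.round(r[1],1),'long-axis deg',round(float(np.degrees(np.arctan2(e[1],e[0])))%180,1),len(X),'z95',np.round(np.percentile(X[:,2],95),4))
for n in C:
    M=masks(C[n]);P=PC[n]
    for nm,k,x,y,r in(('brushL','purple',.43,.073,.08),('brushS','purple',.561,.217,.08),('blue','blue',.385,.222,.06),('red','red',.348,.14,.06)):
        rect(P[near(n,x,y,r,.004 if nm[:2]!='br' else .008)&M[k]],n+' '+nm)
    for nm,x,y,r,z in(('soap',.288,.307,.035,.006),('pot',.467,.252,.05,.05),('pot_low',.467,.252,.05,.01),('cuprim',.43,.14,.055,.05),('blue_h',.386,.222,.05,.005),('red_h',.348,.14,.05,.005)):
        X=P[near(n,x,y,r,z)]
        if len(X)>3: rect(X,n+' '+nm); 
        if nm in('pot','cuprim'):
            (cx,cy),rr=cv2.minEnclosingCircle((X[:,:2]*1000).astype(np.float32)); print('   circ',cx,cy,rr)
    # trays: wall-top outline, opened to drop tabs
    for k in('green','yellow'):
        m=M[k].astype(np.uint8); m=cv2.morphologyEx(m,cv2.MORPH_CLOSE,np.ones((5,5)))
        cn=max(cv2.findContours(m,0,cv2.CHAIN_APPROX_NONE)[0],key=cv2.contourArea)[:,0]
        X=np.array([onz(C[n],u,v,.015) for u,v in cn]); rect(X,n+' tray '+k)
    # circle pocket etc
b=cv2.resize(C['top']['color'][95:340,150:330],(441,600),interpolation=2)
s=cv2.resize(C['scene']['color'][250:340,160:345],(359,175),interpolation=2);o=np.zeros((600,800,3),np.uint8);o[:,:441]=b;o[:175,441:]=s
z=PC['top'][...,2][95:340,150:330]; z=cv2.resize(np.clip(z/0.03*255,0,255).astype(np.uint8),(300,408)); o[190:598,470:770]=z[...,None]
cv2.imwrite('pics/trays.png',o[:,:,::-1])
E
```

```text
scene brushL c [426.6  61.7] size [47.  28.5] long-axis deg 66.8 175 z95 0.0252
scene brushS c [561.7 216.1] size [62.4 23.3] long-axis deg 0.7 233 z95 0.0194
scene blue c [386.8 225.5] size [64.1 13. ] long-axis deg 67.8 151 z95 0.0131
scene red c [347.8 138.8] size [11.4 62.7] long-axis deg 124.8 122 z95 0.0133
scene soap c [287.3 304.9] size [33.5 21.7] long-axis deg 38.6 213 z95 0.0178
scene pot c [467.6 254.3] size [48.8 47.5] long-axis deg 0.0 516 z95 0.0699
   circ 467.6888732910156 252.7305450439453 25.612348556518555
scene pot_low c [467.  254.8] size [49.8 48.3] long-axis deg 0.0 929 z95 0.0696
scene cuprim c [422.3 148.5] size [56.7 57.8] long-axis deg 149.5 229 z95 0.0597
   circ 422.8695983886719 148.94398498535156 29.794822692871094
scene blue_h c [387.1 223.1] size [73.5 14.5] long-axis deg 69.3 226 z95 0.0132
scene red_h c [363.1 151.2] size [55.5 72. ] long-axis deg 124.1 188 z95 0.0538
scene tray green c [546.5 420.1] size [134.4 143.6] long-axis deg 114.5 245 z95 0.015
scene tray yellow c [398.  362.1] size [135.7 146.7] long-axis deg 124.9 255 z95 0.015
top brushL
[... 358 characters left out ...]
56 z95 0.0172
top pot c [467.5 252.5] size [49.9 49.4] long-axis deg 46.6 1082 z95 0.0692
   circ 467.8440246582031 252.10540771484375 25.588756561279297
top pot_low c [467.1 252.4] size [50.5 50.5] long-axis deg 40.9 1221 z95 0.0691
top cuprim c [422.2 149.6] size [59.1 56.6] long-axis deg 90.0 363 z95 0.0591
   circ 422.4339294433594 149.47312927246094 29.645299911499023
top blue_h c [388.  229.1] size [80.9 28.1] long-axis deg 82.3 368 z95 0.0127
top red_h c [364.3 150.6] size [57.1 70.9] long-axis deg 124.3 399 z95 0.0567
top tray green c [547.7 417.3] size [136.3 144.9] long-axis deg 114.6 336 z95 0.015
top tray yellow c [398.9 359.4] size [135.5 145.6] long-axis deg 124.9 317 z95 0.015
```

View pics/trays.png

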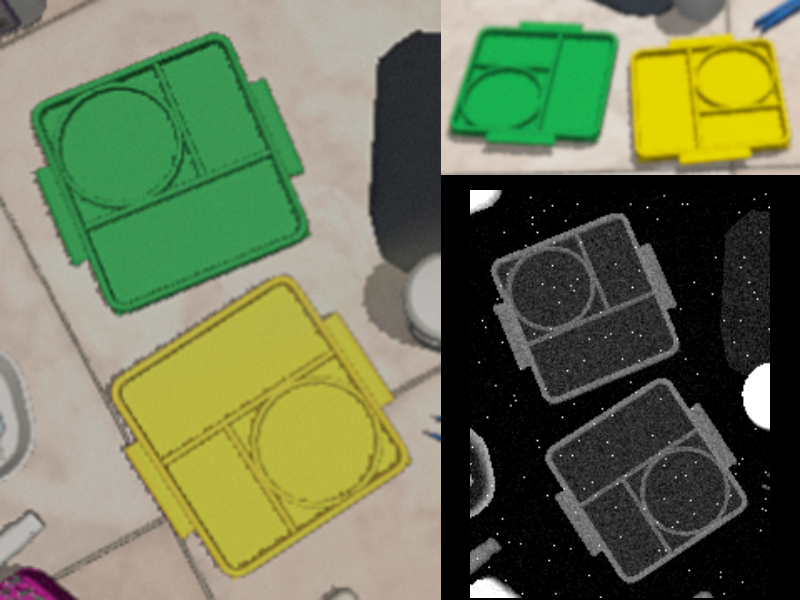

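The tray crop shows both trays' layouts:
- **Green:** round pocket upper left, long pocket along the bottom, yaw about 24.6°.
- **Yellow:** long pocket along the top, round pocket on the right, small pocket at the bottom, yaw about 214.9°.

The large brush measures about 80×28, so it is the right one; the small one is 62×21. One last check before moving.

```bash
cat >> h.py <<'E'
from scipy.spatial.transform import Rotation as Rn
def yaw(o): 
    x=Rn.from_quat(o['ee_rot']).as_matrix()[:,0]; return np.degrees(np.arctan2(x[1],x[0]))
def plan(*tg):
    """targets (x,y,z[m],yaw deg of tool x): shift and z-turn in the tool axes now"""
    o=get_obs(); R=Rn.from_quat(o['ee_rot']).as_matrix()
    print('t',round(o['clock'],2),'pos',np.round(o['position'],4),'yaw',round(yaw(o),2),'tilt z',np.round(R[:,2],4),'q',np.round(o['joint_pos'],2),'w',round(float(o['grip_width']),3),'F',np.round(o['grasp_force'],1))
    for x,y,z,w in tg:
        Rt=Rn.from_euler('z',w,degrees=True).as_matrix()@np.diag([1,-1,-1.])
        print(' d',np.round(R.T@(np.array([x,y,z])-o['position']),4),'turn',np.round(Rn.from_matrix(R.T@Rt).as_rotvec(),3))
E
python3 - <<'E'
from seg import *
import workcell
try: print('tip',workcell.tip_reach,callable(workcell.tip_reach) and workcell.tip_reach())
except Exception as e: print(e)
C=load('top');P=cloud(C);ok=C['range_z']>0
hsv=cv2.cvtColor(C['color'],cv2.COLOR_RGB2HSV);H,S=hsv[...,0].astype(int),hsv[...,1].astype(int)
m=(H>120)&(H<150)&(S>60)&(np.hypot(P[...,0]-.432,P[...,1]-.07)<.07)&ok
X=P[m]
r=cv2.minAreaRect((X[:,:2]*1000).astype(np.float32));print('brush loose',r,np.round(cv2.boxPoints(r)))
for k in('scene','top'):
    c=load(k);Q=cloud(c)[c['range_z']>0]
    print(k,'heights mm by y (cols .15..-.75 step .1), rows x .15...85')
    for x in np.arange(.15,.9,.1): print(round(x,2),[int(1000*np.percentile(q,99)) if len(q:=Q[(abs(Q[:,0]-x)<.05)&(abs(Q[:,1]-y)<.05)&(Q[:,2]<.6),2])>20 else None for y in np.arange(.15,-.8,-.1)])
    print('  round cushion brush: ',[ (a,b,int(1000*np.median(q))) for a in(.38,.4,.42,.44,.46,.48,.5) for b in(.02,.04,.06,.1) if len(q:=Q[(abs(Q[:,0]-a)<.008)&(abs(Q[:,1]-b)<.008),2])>3])
for nm,(u,v) in dict(gr=(199.8,155.4),yr=(150+317/2.45,95+440/2.45)).items(): print(nm,onz(C,u,v,.010))
plan((.5,-.1,.24,90))
E
```

```text
tip 0.011 False
brush loose ((434.082763671875, 71.2412338256836), (82.44985961914062, 28.97328758239746), 58.83000946044922) [[400.  43.]
 [425.  28.]
 [468.  99.]
 [443. 114.]]
scene heights mm by y (cols .15..-.75 step .1), rows x .15...85
0.15 [13, 14, 14, 12, -210, -262, None, 299, 258, None]
0.25 [3, 3, 23, 7, -42, -170, None, -485, 256, None]
0.35 [56, 31, 41, 44, 30, 25, None, None, None, None]
0.45 [59, 84, 119, 125, 102, 86, 35, None, None, None]
0.55 [39, 133, 159, 169, 169, None, 43, 34, 24, None]
0.65 [133, 119, 182, 204, 207, 161, 54, 25, 25, 25]
0.75 [190, 189, 211, 187, 180, 176, 150, 26, 24, 25]
0.85 [200, 213, 213, 199, 178, None, None, None, None, None]
  round cushion brush:  [(0.38, 0.02, 7), (0.38, 0.04, 0), (0.38, 0.06, 0), (0.38, 0.1, 0), (0.4, 0.02, 27), (0.4, 0.04, 6), (0.4, 0.06, 0), (0.4, 0.1, 0), (0.42, 0.02, 5), (0.42, 0.04, 22), (0.42, 0.06, 18), (0.42, 0.1, 0), (0.44, 0.02, 10), (0.44, 0.04, 10), (0.44, 0.06, 22), (0.46, 0.02, 39), (0.46, 0.04, 37), (0.46, 0.06, 31), (0.48, 0.02, 63), (0.48, 0.04, 46), (0.48, 0.06, 35), (0.48, 0.1, 24), (0.5, 0.02, 67)
[... 680 characters left out ...]
-1), (0.4, 0.02, 28), (0.4, 0.04, 5), (0.4, 0.06, -1), (0.4, 0.1, -1), (0.42, 0.02, 5), (0.42, 0.04, 21), (0.42, 0.06, 21), (0.42, 0.1, -1), (0.44, 0.02, 8), (0.44, 0.04, 6), (0.44, 0.06, 21), (0.44, 0.1, 17), (0.46, 0.02, 38), (0.46, 0.04, 38), (0.46, 0.06, 31), (0.46, 0.1, 19), (0.48, 0.02, 64), (0.48, 0.04, 44), (0.48, 0.06, 35), (0.48, 0.1, 23), (0.5, 0.02, 68), (0.5, 0.04, 46), (0.5, 0.06, 34), (0.5, 0.1, 33)]
gr [0.5618314 0.4465637 0.01     ]
yr [0.39010004 0.32518394 0.01      ]
t 0.1 pos [ 0.1857 -0.5965  0.2416] yaw 17.29 tilt z [-5.0e-04  1.2e-03 -1.0e+00] q [ 1.25  0.33 -0.06  1.46  0.02  1.35 -0.09] w 1.0 F 0.0
 d [ 0.4477 -0.3806  0.0021] turn [-1.000e-03 -1.000e-03 -1.269e+00]
```

Measurements agree, so I'm moving. First stop is the swing over towards the soap.

Emit:
{"name": "move_arm", "arguments": {
  "plan": [
    {"delta_pos":[0.05,-0.045,0],"turn":[0,0,-0.15],"fingers":0.3},
    {"delta_pos":[0.1,-0.09,0],"turn":[0,0,-0.3],"fingers":0.3},
    {"delta_pos":[0.14,-0.13,0],"turn":[0,0,-0.45],"fingers":0.3},
    {"delta_pos":[0.18,-0.165,0],"turn":[0,0,-0.6],"fingers":0.3},
    {"delta_pos":[0.22,-0.2,0],"turn":[0,0,-0.75],"fingers":0.3},
    {"delta_pos":[0.26,-0.235,0],"turn":[0,0,-0.9],"fingers":0.3},
    {"delta_pos":[0.3,-0.27,0],"turn":[0,0,-1.05],"fingers":0.3},
    {"delta_pos":[0.32,-0.3,0],"turn":[0,0,-1.2],"fingers":0.3},
    {"delta_pos":[0.34,-0.34,0],"turn":[0,0,-1.35],"fingers":0.3},
    {"delta_pos":[0.36,-0.38,0],"turn":[0,0,-1.5],"fingers":0.3},
    {"delta_pos":[0.37,-0.42,0],"turn":[0,0,-1.57],"fingers":0.3},
    {"delta_pos":[0.38,-0.46,0],"turn":[0,0,-1.57],"fingers":0.3}
  ]
}}

```text
clock: 1.6
position: [0.4115, -0.0432, 0.2421]
ee_rot: [0.593, 0.806, -0.0, -0.0]
ft_force: [-0.1, -0.2, -0.1]
grip_width: 0.697
grasp_force: 0.0
```

```bash
python3 -c "
from h import *
plan((.288,.3045,.15,217.5),(.41,.02,.2,150))"
```

```text
t 1.6 pos [ 0.4115 -0.0432  0.2421] yaw 107.32 tilt z [-4.e-04 -1.e-04 -1.e+00] q [ 0.72 -0.13 -0.66  1.94 -0.08  1.3   0.39] w 0.697 F 0.0
 d [ 0.3687 -0.0144  0.0921] turn [-0.    -0.    -1.923]
 d [0.0607 0.0174 0.0421] turn [-0.    -0.    -0.745]
```

Emit:
{"name": "move_arm", "arguments": {
  "plan": [
    {"delta_pos":[0.045,0.005,0],"turn":[0,0,-0.16],"fingers":0.5},
    {"delta_pos":[0.09,0.005,0.01],"turn":[0,0,-0.32],"fingers":0.5},
    {"delta_pos":[0.13,0.01,0.02],"turn":[0,0,-0.48],"fingers":0.5},
    {"delta_pos":[0.17,0.01,0.03],"turn":[0,0,-0.64],"fingers":0.5},
    {"delta_pos":[0.21,0.01,0.04],"turn":[0,0,-0.8],"fingers":0.5},
    {"delta_pos":[0.25,0.005,0.05],"turn":[0,0,-0.96],"fingers":0.5},
    {"delta_pos":[0.28,0,0.06],"turn":[0,0,-1.12],"fingers":0.5},
    {"delta_pos":[0.31,-0.005,0.07],"turn":[0,0,-1.28],"fingers":0.5},
    {"delta_pos":[0.34,-0.01,0.08],"turn":[0,0,-1.44],"fingers":0.5},
    {"delta_pos":[0.36,-0.014,0.09],"turn":[0,0,-1.6],"fingers":0.5},
    {"delta_pos":[0.369,-0.014,0.092],"turn":[0,0,-1.76],"fingers":0.5},
    {"delta_pos":[0.369,-0.014,0.092],"turn":[0,0,-1.923],"fingers":0.5}
  ]
}}

```text
clock: 3.1
position: [0.2884, 0.3042, 0.1499]
ee_rot: [-0.324, 0.946, 0.0, -0.0]
ft_force: [0.6, -0.4, -0.3]
grip_width: 0.502
grasp_force: 0.0
```

```bash
python3 -c "
from h import *
plan((.2875,.3045,.017,217.5))
c=snap('scene','s1'); cv2.imwrite('pics/s1c.png',cv2.resize(c['color'][150:400,260:520],(624,600))[:,:,::-1])"
```

```text
t 3.1 pos [0.2884 0.3042 0.1499] yaw -142.18 tilt z [-0.001 -0.    -1.   ] q [ 0.22  0.01 -1.12  2.04  0.01  1.1   1.33] w 0.502 F 0.0
 d [0.0004 0.0007 0.1329] turn [ 0.001 -0.001  0.006]
```

View pics/s1c.png

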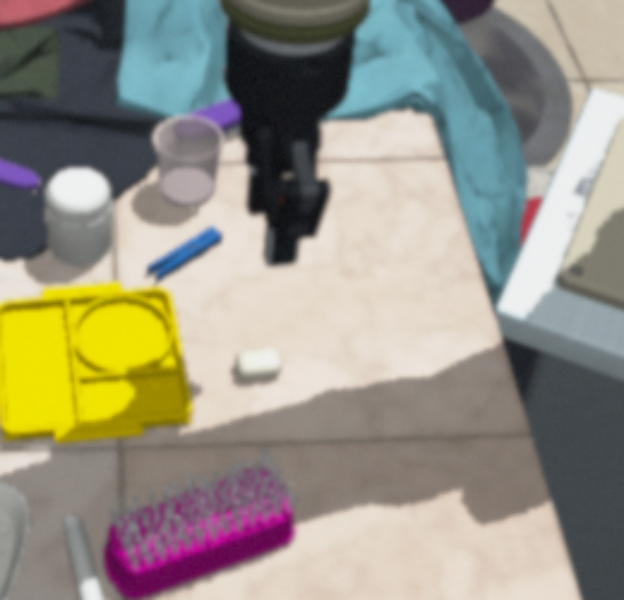

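The crop shows the open gripper above and clear of the soap, at crop (258,365). The image agrees with the measured position, so I'll descend and grip.

Emit:
{"name": "move_arm", "arguments": {
  "plan": [
    {"delta_pos":[0,0,0.05],"turn":[0,0,0],"fingers":0.5},
    {"delta_pos":[0,0.001,0.1],"turn":[0,0,0],"fingers":0.5},
    {"delta_pos":[0,0.001,0.135],"turn":[0,0,0],"fingers":0.5},
    {"delta_pos":[0,0.001,0.135],"turn":[0,0,0],"fingers":0.5},
    {"delta_pos":[0,0.001,0.135],"turn":[0,0,0],"fingers":0.8},
    {"delta_pos":[0,0.001,0.135],"turn":[0,0,0],"fingers":0.9},
    {"delta_pos":[0,0.001,0.135],"turn":[0,0,0],"fingers":0.9},
    {"delta_pos":[0,0.001,0.135],"turn":[0,0,0],"fingers":0.9},
    {"delta_pos":[0,0.001,0.135],"turn":[0,0,0],"fingers":0.9}
  ],
  "force": 25
}}

```text
clock: 4.28
position: [0.2896, 0.3051, 0.0167]
ee_rot: [-0.32, 0.947, -0.0, 0.001]
ft_force: [-1.3, -1.6, 9.8]
grip_width: 0.242
grasp_force: 26.6
```

Emit:
{"name": "move_arm", "arguments": {
  "plan": [
    {"delta_pos":[0,0,-0.02],"turn":[0,0,0],"fingers":0.9},
    {"delta_pos":[0,0,-0.05],"turn":[0,0,0],"fingers":0.9},
    {"delta_pos":[0,0,-0.07],"turn":[0,0,0],"fingers":0.9},
    {"delta_pos":[0,0,-0.07],"turn":[0,0,0],"fingers":0.9}
  ]
}}

```text
clock: 4.78
position: [0.2898, 0.3049, 0.0869]
ee_rot: [-0.32, 0.947, -0.0, 0.002]
ft_force: [-0.1, 0.8, -0.6]
grip_width: 0.237
grasp_force: 25.6
```

```bash
python3 -c "
from h import *
plan((.354,.377,.085,214.9),(.354,.377,.030,214.9))
c=snap('scene','s2'); d=snap('top');cv2.imwrite('pics/s2c.png',np.hstack([cv2.resize(c['color'][200:350,300:450],(400,400)),cv2.resize(d['color'][250:400,220:370],(400,400))])[:,:,::-1])"
```

```text
t 4.78 pos [0.2898 0.3049 0.0869] yaw -142.63 tilt z [ 4.2e-03  7.0e-04 -1.0e+00] q [ 0.18  0.18 -1.14  2.11  0.2   0.97  1.15] w 0.237 F 25.6
 d [-0.0948  0.0183  0.0022] turn [-0.002  0.004  0.043]
 d [-0.0946  0.0185  0.0572] turn [-0.002  0.004  0.043]
```

View pics/s2c.png

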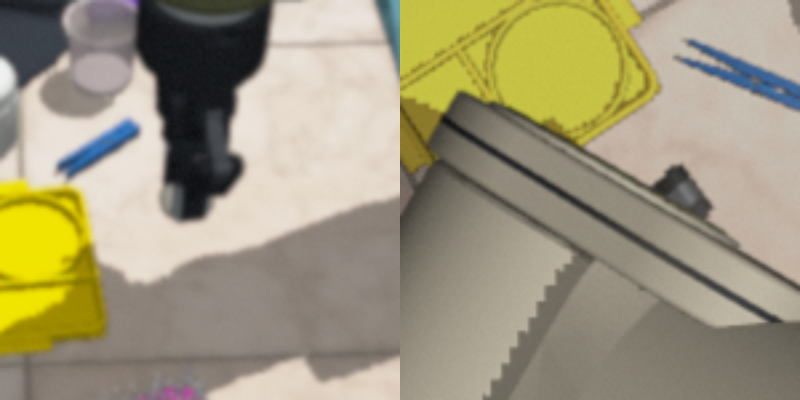

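The soap is held, visible between the fingertips at crop (180,200). The 10 N upward force at closing shows the tips reach about 16 mm below the TCP at this opening. I'll release just above the rib height.

Emit:
{"name": "move_arm", "arguments": {
  "plan": [
    {"delta_pos":[-0.03,0.006,0],"turn":[0,0,0.02],"fingers":0.9},
    {"delta_pos":[-0.06,0.012,0],"turn":[0,0,0.043],"fingers":0.9},
    {"delta_pos":[-0.095,0.018,0],"turn":[0,0.004,0.043],"fingers":0.9},
    {"delta_pos":[-0.095,0.018,0.02],"turn":[0,0.004,0.043],"fingers":0.9},
    {"delta_pos":[-0.095,0.018,0.04],"turn":[0,0.004,0.043],"fingers":0.9},
    {"delta_pos":[-0.095,0.018,0.053],"turn":[0,0.004,0.043],"fingers":0.9},
    {"delta_pos":[-0.095,0.018,0.053],"turn":[0,0.004,0.043],"fingers":0.9},
    {"delta_pos":[-0.095,0.018,0.053],"turn":[0,0.004,0.043],"fingers":0.9}
  ]
}}

```text
clock: 5.88
position: [0.3531, 0.3766, 0.0328]
ee_rot: [-0.3, 0.954, -0.001, -0.002]
ft_force: [0.3, -0.8, -0.9]
grip_width: 0.239
grasp_force: 25.6
```

```bash
python3 -c "
from h import *
plan((.354,.377,.033,214.9))"
```

```text
t 5.88 pos [0.3531 0.3766 0.0328] yaw -145.04 tilt z [-0.0025 -0.0021 -1.    ] q [-0.1   0.51 -0.95  1.91  0.5   0.98  0.9 ] w 0.239 F 25.6
 d [-0.001  -0.0001 -0.0002] turn [-0.    -0.003  0.001]
```

Emit:
{"name": "move_arm", "arguments": {
  "plan": [
    {"delta_pos":[0,0,0],"turn":[0,0,0],"fingers":0.7},
    {"delta_pos":[0,0,0],"turn":[0,0,0],"fingers":0.6},
    {"delta_pos":[0,0,0],"turn":[0,0,0],"fingers":0.55},
    {"delta_pos":[0,0,-0.03],"turn":[0,0,0],"fingers":0.55},
    {"delta_pos":[0,0,-0.07],"turn":[0,0,0],"fingers":0.55},
    {"delta_pos":[0,0,-0.1],"turn":[0,0,0.16],"fingers":0.55},
    {"delta_pos":[0,0,-0.1],"turn":[0,0,0.32],"fingers":0.55},
    {"delta_pos":[0,0,-0.1],"turn":[0,0,0.48],"fingers":0.55},
    {"delta_pos":[0,0,-0.1],"turn":[0,0,0.64],"fingers":0.55},
    {"delta_pos":[0,0,-0.1],"turn":[0,0,0.8],"fingers":0.55},
    {"delta_pos":[0,0,-0.1],"turn":[0,0,0.96],"fingers":0.55},
    {"delta_pos":[0,0,-0.1],"turn":[0,0,1.12],"fingers":0.55}
  ]
}}

```text
clock: 7.38
position: [0.3533, 0.3767, 0.1324]
ee_rot: [0.255, 0.967, -0.002, -0.001]
ft_force: [0.1, 0.1, 0.3]
grip_width: 0.454
grasp_force: 0.0
```

```bash
python3 -c "
from h import *
plan((.387,.224,.09,69))
c=snap('scene'); P=cloud(c); d=snap('top');
cv2.imwrite('pics/s3c.png',np.hstack([cv2.resize(c['color'][230:350,250:400],(400,320)),cv2.resize(d['color'][200:320,190:340],(400,320))])[:,:,::-1])"
```

```text
t 7.38 pos [0.3533 0.3767 0.1324] yaw 150.5 tilt z [-0.0031 -0.0024 -1.    ] q [-0.15  0.3  -0.85  1.84  0.25  1.12 -0.04] w 0.454 F 0.0
 d [-0.1046 -0.1162  0.0426] turn [-4.000e-03  1.000e-03  1.422e+00]
```

View pics/s3c.png

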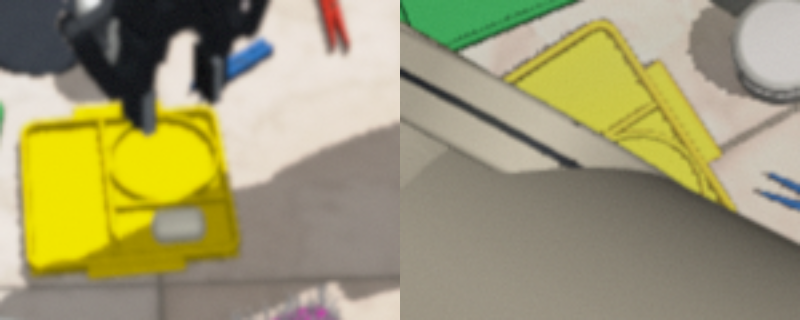

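The soap lies flat in the small pocket, at crop (178,222). Next is the blue peg.

Emit:
{"name": "move_arm", "arguments": {
  "plan": [
    {"delta_pos":[-0.03,-0.03,0],"turn":[0,0,0.16],"fingers":0.6},
    {"delta_pos":[-0.06,-0.06,0],"turn":[0,0,0.32],"fingers":0.6},
    {"delta_pos":[-0.09,-0.09,0],"turn":[0,0,0.48],"fingers":0.6},
    {"delta_pos":[-0.105,-0.116,0],"turn":[0,0,0.64],"fingers":0.6},
    {"delta_pos":[-0.105,-0.116,0],"turn":[0,0,0.8],"fingers":0.6},
    {"delta_pos":[-0.105,-0.116,0.02],"turn":[0,0,0.96],"fingers":0.6},
    {"delta_pos":[-0.105,-0.116,0.04],"turn":[0,0,1.12],"fingers":0.6},
    {"delta_pos":[-0.105,-0.116,0.043],"turn":[0,0,1.28],"fingers":0.6},
    {"delta_pos":[-0.105,-0.116,0.043],"turn":[0,0,1.42],"fingers":0.6},
    {"delta_pos":[-0.105,-0.116,0.043],"turn":[0,0,1.42],"fingers":0.6},
    {"delta_pos":[-0.105,-0.116,0.043],"turn":[0,0,1.42],"fingers":0.6}
  ]
}}

```text
clock: 8.85
position: [0.3883, 0.2242, 0.0896]
ee_rot: [0.821, 0.571, -0.002, 0.0]
ft_force: [0.6, -0.1, -0.6]
grip_width: 0.402
grasp_force: 0.0
```

```bash
python3 -c "
from h import *
plan((.387,.224,.02,69))"
```

```text
t 8.85 pos [0.3883 0.2242 0.0896] yaw 69.71 tilt z [-0.003  -0.0024 -1.    ] q [-0.    0.16 -0.66  2.05  0.12  0.97 -1.07] w 0.402 F 0.0
 d [-0.0004 -0.001   0.0696] turn [-0.002  0.003  0.012]
```

Emit:
{"name": "move_arm", "arguments": {
  "plan": [
    {"delta_pos":[0,-0.001,0.03],"turn":[-0.002,0.003,0.012],"fingers":0.6},
    {"delta_pos":[0,-0.001,0.055],"turn":[-0.002,0.003,0.012],"fingers":0.6},
    {"delta_pos":[0,-0.001,0.07],"turn":[-0.002,0.003,0.012],"fingers":0.6},
    {"delta_pos":[0,-0.001,0.07],"turn":[-0.002,0.003,0.012],"fingers":0.6},
    {"delta_pos":[0,-0.001,0.07],"turn":[-0.002,0.003,0.012],"fingers":0.9},
    {"delta_pos":[0,-0.001,0.07],"turn":[-0.002,0.003,0.012],"fingers":0.97},
    {"delta_pos":[0,-0.001,0.07],"turn":[-0.002,0.003,0.012],"fingers":0.97},
    {"delta_pos":[0,-0.001,0.07],"turn":[-0.002,0.003,0.012],"fingers":0.97},
    {"delta_pos":[0,-0.001,0.07],"turn":[-0.002,0.003,0.012],"fingers":0.97}
  ]
}}

```text
clock: 9.98
position: [0.3877, 0.2246, 0.0203]
ee_rot: [0.825, 0.565, 0.001, 0.0]
ft_force: [-1.4, -0.4, 7.8]
grip_width: 0.159
grasp_force: 25.1
```

Emit:
{"name": "move_arm", "arguments": {
  "plan": [
    {"delta_pos":[0,0,-0.02],"turn":[0,0,0],"fingers":0.97},
    {"delta_pos":[0,0,-0.05],"turn":[0,0,0],"fingers":0.97},
    {"delta_pos":[0,0,-0.07],"turn":[0,0,0],"fingers":0.97},
    {"delta_pos":[0,0,-0.07],"turn":[0,0,0],"fingers":0.97}
  ]
}}

```text
clock: 10.48
position: [0.3881, 0.2247, 0.0909]
ee_rot: [0.825, 0.565, 0.001, 0.001]
ft_force: [0.5, -0.1, 0.1]
grip_width: 0.159
grasp_force: 24.4
```

```bash
python3 -c "
from h import *
plan((.4305,.3835,.09,124.9),(.4305,.3835,.034,124.9))"
```

```text
t 10.47 pos [0.3881 0.2247 0.0909] yaw 68.74 tilt z [ 2.8e-03  4.0e-04 -1.0e+00] q [ 0.01  0.15 -0.66  2.05  0.11  0.97 -1.09] w 0.159 F 24.4
 d [ 0.1634 -0.018   0.0011] turn [ 0.003 -0.    -0.98 ]
 d [ 0.1633 -0.0182  0.0571] turn [ 0.003 -0.    -0.98 ]
```

Emit:
{"name": "move_arm", "arguments": {
  "plan": [
    {"delta_pos":[0.03,-0.004,0],"turn":[0,0,-0.15],"fingers":0.97},
    {"delta_pos":[0.06,-0.008,0],"turn":[0,0,-0.3],"fingers":0.97},
    {"delta_pos":[0.09,-0.012,0],"turn":[0,0,-0.45],"fingers":0.97},
    {"delta_pos":[0.12,-0.016,0],"turn":[0,0,-0.6],"fingers":0.97},
    {"delta_pos":[0.15,-0.018,0],"turn":[0,0,-0.75],"fingers":0.97},
    {"delta_pos":[0.163,-0.018,0],"turn":[0,0,-0.9],"fingers":0.97},
    {"delta_pos":[0.163,-0.018,0],"turn":[0.003,0,-0.98],"fingers":0.97},
    {"delta_pos":[0.163,-0.018,0.02],"turn":[0.003,0,-0.98],"fingers":0.97},
    {"delta_pos":[0.163,-0.018,0.04],"turn":[0.003,0,-0.98],"fingers":0.97},
    {"delta_pos":[0.163,-0.018,0.055],"turn":[0.003,0,-0.98],"fingers":0.97},
    {"delta_pos":[0.163,-0.018,0.055],"turn":[0.003,0,-0.98],"fingers":0.97},
    {"delta_pos":[0.163,-0.018,0.055],"turn":[0.003,0,-0.98],"fingers":0.97}
  ]
}}

```text
clock: 11.98
position: [0.4295, 0.383, 0.0348]
ee_rot: [0.463, 0.887, -0.001, -0.001]
ft_force: [0.5, 0.0, -1.0]
grip_width: 0.156
grasp_force: 24.4
```

```bash
python3 -c "
from h import *
plan((.4305,.3835,.036,124.9))"
```

```text
t 11.97 pos [0.4295 0.383  0.0348] yaw 124.89 tilt z [-2.8e-03 -3.0e-04 -1.0e+00] q [-0.19  0.56 -0.76  1.77  0.44  1.   -0.52] w 0.156 F 24.4
 d [-0.0002  0.0011 -0.0012] turn [-0.002 -0.001 -0.   ]
```

Emit:
{"name": "move_arm", "arguments": {
  "plan": [
    {"delta_pos":[0,0.001,0],"turn":[0,0,0],"fingers":0.75},
    {"delta_pos":[0,0.001,0],"turn":[0,0,0],"fingers":0.7},
    {"delta_pos":[0,0.001,0],"turn":[0,0,0],"fingers":0.7},
    {"delta_pos":[0,0,-0.05],"turn":[0,0,0],"fingers":0.7},
    {"delta_pos":[0,0,-0.1],"turn":[0,0,0],"fingers":0.4},
    {"delta_pos":[0,0,-0.12],"turn":[0,0,-0.15],"fingers":0.0},
    {"delta_pos":[0,0,-0.12],"turn":[0,0,-0.3],"fingers":0.0},
    {"delta_pos":[0,0,-0.12],"turn":[0,0,-0.45],"fingers":0.0},
    {"delta_pos":[0,0,-0.12],"turn":[0,0,-0.61],"fingers":0.0},
    {"delta_pos":[0,0,-0.12],"turn":[0,0,-0.61],"fingers":0.0}
  ]
}}

```text
clock: 13.22
position: [0.4298, 0.3827, 0.1545]
ee_rot: [0.176, 0.984, -0.001, -0.002]
ft_force: [-0.0, -0.3, 0.5]
grip_width: 0.999
grasp_force: 0.0
```

```bash
python3 -c "
from h import *
plan((.4223,.1493,.155,160))"
```

```text
t 13.22 pos [0.4298 0.3827 0.1545] yaw 159.78 tilt z [-3.3e-03 -6.0e-04 -1.0e+00] q [-0.05  0.45 -0.95  1.67  0.39  1.23  0.13] w 0.999 F 0.0
 d [-0.0736 -0.2216 -0.0004] turn [-0.002 -0.003 -0.004]
```

Emit:
{"name": "move_arm", "arguments": {
  "plan": [
    {"delta_pos":[-0.015,-0.045,0],"turn":[0,-0.003,0],"fingers":0},
    {"delta_pos":[-0.03,-0.09,0],"turn":[0,-0.003,0],"fingers":0},
    {"delta_pos":[-0.045,-0.135,0],"turn":[0,-0.003,0],"fingers":0},
    {"delta_pos":[-0.06,-0.18,0],"turn":[0,-0.003,0],"fingers":0},
    {"delta_pos":[-0.0735,-0.2215,0],"turn":[0,-0.003,0],"fingers":0},
    {"delta_pos":[-0.0735,-0.2215,0],"turn":[0,-0.003,0],"fingers":0},
    {"delta_pos":[-0.0735,-0.2215,0],"turn":[0,-0.003,0],"fingers":0}
  ]
}}

```text
clock: 14.1
position: [0.4226, 0.1501, 0.155]
ee_rot: [0.176, 0.984, -0.001, 0.0]
ft_force: [-0.4, 0.7, -0.9]
grip_width: 0.997
grasp_force: 0.0
```

```bash
python3 -c "
from h import *
plan((.4223,.1493,.040,160))
c=snap('scene');d=snap('top')
cv2.imwrite('pics/s4c.png',np.hstack([cv2.resize(c['color'][170:350,250:410],(400,450)),cv2.resize(d['color'][190:350,190:332],(400,450))])[:,:,::-1])"
```

```text
t 14.1 pos [0.4226 0.1501 0.155 ] yaw 159.71 tilt z [ 6.0e-04 -1.6e-03 -1.0e+00] q [ 0.52  0.1  -0.99  1.98  0.09  1.11  0.71] w 0.997 F 0.0
 d [ 1.00e-04 -7.00e-04  1.15e-01] turn [-0.001  0.001 -0.005]
```

View pics/s4c.png

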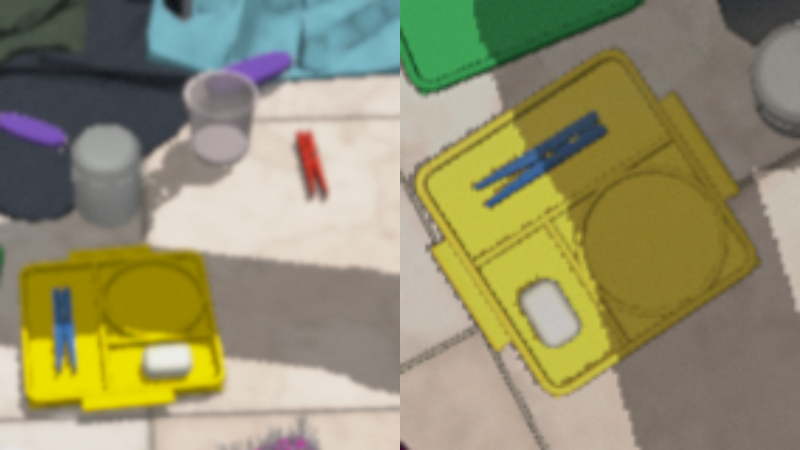

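Blue peg and soap are both flat in the yellow tray (top crop (540,160) and (550,312)). Now the cup.

Emit:
{"name": "move_arm", "arguments": {
  "plan": [
    {"delta_pos":[0,-0.001,0.05],"turn":[0,0,0],"fingers":0},
    {"delta_pos":[0,-0.001,0.09],"turn":[0,0,0],"fingers":0},
    {"delta_pos":[0,-0.001,0.113],"turn":[0,0,0],"fingers":0},
    {"delta_pos":[0,-0.001,0.113],"turn":[0,0,0],"fingers":0},
    {"delta_pos":[0,-0.001,0.113],"turn":[0,0,0],"fingers":0.2},
    {"delta_pos":[0,-0.001,0.113],"turn":[0,0,0],"fingers":0.3},
    {"delta_pos":[0,-0.001,0.113],"turn":[0,0,0],"fingers":0.4},
    {"delta_pos":[0,-0.001,0.113],"turn":[0,0,0],"fingers":0.4},
    {"delta_pos":[0,-0.001,0.113],"turn":[0,0,0],"fingers":0.4}
  ],
  "force": 20
}}

```text
clock: 15.32
position: [0.4231, 0.1487, 0.0429]
ee_rot: [0.175, 0.985, -0.001, 0.001]
ft_force: [-1.0, 0.5, 5.8]
grip_width: 0.661
grasp_force: 20.0
```

Emit:
{"name": "move_arm", "arguments": {
  "plan": [
    {"delta_pos":[0,0,-0.02],"turn":[0,0,0],"fingers":0.4},
    {"delta_pos":[0,0,-0.05],"turn":[0,0,0],"fingers":0.4},
    {"delta_pos":[0,0,-0.075],"turn":[0,0,0],"fingers":0.4},
    {"delta_pos":[0,0,-0.075],"turn":[0,0,0],"fingers":0.4}
  ]
}}

```text
clock: 15.82
position: [0.4235, 0.1488, 0.1186]
ee_rot: [0.175, 0.985, -0.001, 0.002]
ft_force: [-0.6, 0.1, -0.0]
grip_width: 0.657
grasp_force: 21.4
```

```bash
python3 -c "
from h import *
plan((.3895,.327,.117,160),(.3895,.327,.05,160))
c=snap('scene');P=cloud(c);d=snap('top')
print([ (n,tuple(np.round(onz(d,150+317/2.45,95+440/2.45,z),4))) for n,z in (('floor',.006),('rib',.013))])
cv2.imwrite('pics/s5c.png',cv2.resize(c['color'][120:300,260:420],(533,600))[:,:,::-1])"
```

```text
t 15.82 pos [0.4235 0.1488 0.1186] yaw 159.81 tilt z [ 0.004  -0.0021 -1.    ] q [ 0.51  0.16 -0.99  2.02  0.16  1.04  0.66] w 0.657 F 21.4
 d [0.0934 0.1556 0.0011] turn [-0.001  0.005 -0.003]
 d [0.0937 0.1556 0.0681] turn [-0.001  0.005 -0.003]
[('floor', (np.float64(0.3904), np.float64(0.3255), np.float64(0.006))), ('rib', (np.float64(0.3899), np.float64(0.325), np.float64(0.013)))]
```

View pics/s5c.png

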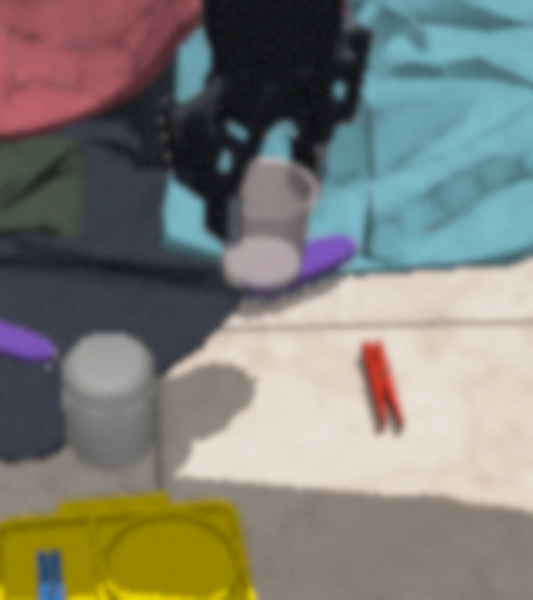

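The cup is held, but it looks tilted: the foot at crop (262,262) sits left of the rim at (285,188). I'll measure the tilt by ray casting before placing.

```bash
python3 -c "
from h import *
c=load('scene')
for z in(.07,.076,.082): print('foot',np.round(onz(c,260+262/3.333,120+263/3.333,z),4))
for z in(.125,.134): print('rim',np.round(onz(c,260+283/3.333,120+188/3.333,z),4))
d=load('top'); 
P=cloud(c); m=(c['range_z']>0)
sub=P[120+228*3//10:120+300*3//10, 260+66:260+97]; 
for v in range(165,210,4): print(v,np.round(P[v,326:358:4]*1000).astype(int).tolist())
"
```

```text
foot [0.4271 0.1397 0.07  ]
foot [0.424  0.1463 0.076 ]
foot [0.4209 0.153  0.082 ]
rim [0.418  0.1346 0.125 ]
rim [0.413  0.1455 0.134 ]
165 [[439, 174, 170], [428, 180, 177], [417, 186, 184], [414, 176, 179], [477, 21, 59], [469, 19, 61], [414, 121, 144], [405, 125, 150]]
169 [[507, 38, 49], [426, 183, 171], [421, 177, 169], [437, 126, 130], [429, 124, 132], [423, 121, 132], [414, 121, 135], [405, 123, 140]]
173 [[431, 189, 164], [423, 188, 167], [442, 133, 123], [436, 128, 123], [84, 879, 738], [421, 123, 124], [412, 124, 128], [404, 125, 132]]
177 [[431, 189, 155], [423, 188, 158], [442, 132, 113], [436, 128, 113], [428, 125, 114], [420, 124, 116], [411, 126, 121], [398, 138, 133]]
181 [[433, 185, 143], [425, 185, 146], [442, 133, 104], [436, 127, 102], [428, 125, 104], [420, 124, 106], [410, 128, 113], [394, 146, 131]]
185 [[431, 189, 137], [425, 184, 135], [421, 175, 131], [414, 173, 132], [406, 172, 135], [402, 164, 131], [398, 155, 125], [448, 17, 13]]
189 [[431, 189, 128], [425, 184, 127], [422, 172, 119], [414, 173, 123], [407, 169, 122], [402, 163, 121], [398, 153, 115], [443, 26, 9]]
193 [[480, 90, 29], [425, 183, 116], [423, 170, 108], [414, 171, 112], [408, 168, 112], [402, 162, 110], [399, 150, 103], [432, 53, 22]]
197 [[477, 97, 25], [431, 171, 96], [420, 175, 103], [414, 171, 102], [408, 166, 101], [403, 158, 97], [400, 148, 91], [424, 69, 25]]
201 [[471, 106, 23], [430, 171, 86], [421, 173, 92], [415, 169, 90], [407, 167, 92], [402, 159, 88], [401, 144, 78], [420, 77, 22]]
205 [[471, 107, 13], [463, 104, 14], [422, 170, 79], [414, 169, 81], [408, 165, 81], [402, 158, 78], [431, 72, 3], [422, 71, 5]]
209 [[470, 110, 4], [460, 110, 8], [455, 101, 4], [446, 99, 6], [440, 93, 3], [435, 83, -2], [427, 80, -1], [418, 79, 2]]
```

The range points put the cup's wall centres at (0.423, 0.149) at the rim and (0.424, 0.147) at the foot. So it's within about 2° of upright and the look was perspective. Placing it.

Emit:
{"name": "move_arm", "arguments": {
  "plan": [
    {"delta_pos":[0.018,0.03,0],"turn":[0,0.005,0],"fingers":0.4},
    {"delta_pos":[0.036,0.06,0],"turn":[0,0.005,0],"fingers":0.4},
    {"delta_pos":[0.054,0.09,0],"turn":[0,0.005,0],"fingers":0.4},
    {"delta_pos":[0.072,0.12,0],"turn":[0,0.005,0],"fingers":0.4},
    {"delta_pos":[0.093,0.155,0],"turn":[0,0.005,0],"fingers":0.4},
    {"delta_pos":[0.093,0.155,0],"turn":[0,0.005,0],"fingers":0.4},
    {"delta_pos":[0.093,0.155,0.02],"turn":[0,0.005,0],"fingers":0.4},
    {"delta_pos":[0.093,0.155,0.04],"turn":[0,0.005,0],"fingers":0.4},
    {"delta_pos":[0.093,0.155,0.055],"turn":[0,0.005,0],"fingers":0.4},
    {"delta_pos":[0.093,0.155,0.067],"turn":[0,0.005,0],"fingers":0.4},
    {"delta_pos":[0.093,0.155,0.068],"turn":[0,0.005,0],"fingers":0.4},
    {"delta_pos":[0.093,0.155,0.068],"turn":[0,0.005,0],"fingers":0.4}
  ]
}}

```text
clock: 17.42
position: [0.3882, 0.3259, 0.0482]
ee_rot: [0.175, 0.985, -0.0, -0.002]
ft_force: [-0.8, 0.4, -0.1]
grip_width: 0.661
grasp_force: 21.9
```

```bash
python3 -c "
from h import *
plan((.3895,.327,.05,160)); print(get_obs()['ft_force'])"
```

```text
t 17.43 pos [0.3882 0.3259 0.0482] yaw 159.84 tilt z [-0.0051 -0.     -1.    ] q [ 0.03  0.46 -0.95  1.93  0.44  0.99  0.09] w 0.661 F 21.9
 d [-0.0008  0.0015 -0.0018] turn [-0.002 -0.005 -0.003]
[-0.78855875  0.42677984 -0.12816351]
```

Emit:
{"name": "move_arm", "arguments": {
  "plan": [
    {"delta_pos":[0,0.001,0.001],"turn":[0,0,0],"fingers":0.4},
    {"delta_pos":[0,0.001,0.001],"turn":[0,0,0],"fingers":0.28},
    {"delta_pos":[0,0.001,0.001],"turn":[0,0,0],"fingers":0.2},
    {"delta_pos":[0,0.001,0],"turn":[0,0,0],"fingers":0.12},
    {"delta_pos":[0,0.001,0],"turn":[0,0,0],"fingers":0.12},
    {"delta_pos":[0,0.001,-0.03],"turn":[0,0,0],"fingers":0.12},
    {"delta_pos":[0,0.001,-0.07],"turn":[0,0,0],"fingers":0.12},
    {"delta_pos":[0,0.001,-0.11],"turn":[0,0,0],"fingers":0.2},
    {"delta_pos":[0,0.001,-0.12],"turn":[0,0,0.1],"fingers":0.5}
  ]
}}

```text
clock: 18.55
position: [0.3899, 0.3278, 0.1708]
ee_rot: [0.225, 0.974, 0.001, -0.001]
ft_force: [0.6, -0.5, -0.2]
grip_width: 0.602
grasp_force: 0.0
```

```bash
python3 - <<'E'
from h import *
c=snap('scene');P=cloud(c);d=snap('top');Q=cloud(d);ok=d['range_z']>0
X=Q[ok&(np.hypot(Q[...,0]-.44,Q[...,1]-.07)<.09)]
a=np.radians(59.5);e=np.array([np.cos(a),np.sin(a)]);n=np.array([np.sin(a),-np.cos(a)])
for nm,X in(('top',X),('scene',P[(c['range_z']>0)&(np.hypot(P[...,0]-.44,P[...,1]-.07)<.09)])):
    s=(X[:,:2]-[.434,.0715])@e; t=(X[:,:2]-[.434,.0715])@n
    print(nm,'rows: along mm; cols: across mm -40..60'); 
    for i in range(-50,56,10): print(i,[int(1000*np.median(q)) if len(q:=X[(abs(s-i/1e3)<.005)&(abs(t-j/1e3)<.003),2])>2 else None for j in range(-40,64,6)])
u=cv2.resize(c['color'][170:320,240:400],(427,400)); w=cv2.resize(d['color'][200:350,350:500],(373,400),interpolation=2)
cv2.imwrite('pics/s6.png',np.hstack([u,w])[:,:,::-1]); plan((.42,.2,.2,160))
E
```

```text
top rows: along mm; cols: across mm -40..60
-50 [None, None, None, None, 11, 18, 17, 7, 5, 4, 5, 5, 7, 10, 14, 18, 29, 38]
-40 [None, None, None, None, 2, 5, 20, 21, 19, 4, 5, 6, 9, 11, 18, 28, 42, 51]
-30 [None, None, None, None, 0, 18, 21, 22, 21, 5, 5, 7, 11, 17, 29, 44, 53, 61]
-20 [None, None, None, None, 7, 20, 22, 21, 21, 21, 5, 8, 17, 30, 43, 49, 56, 61]
-10 [None, None, None, None, 16, 21, 21, 21, 21, 20, 8, 17, 31, 38, 42, 45, 50, 55]
0 [None, None, None, None, 17, 21, 21, 21, 21, 20, 16, 28, 34, 37, 40, 41, 41, 44]
10 [None, None, None, None, 0, 21, 22, 22, 22, 20, 24, 29, 33, 35, 36, 38, 38, 38]
20 [None, None, None, None, -1, 19, 22, 21, 21, 22, 25, 29, 30, 31, 32, 33, 34, 35]
30 [None, None, None, None, -1, 17, 22, 21, 21, 24, 26, 28, 30, 30, 31, 31, 32, 32]
40 [None, None, None, None, -1, 0, 0, 11, 15, 19, 24, 28, 30, 31, 31, 31, 30, 31]
50 [None, None, None, None, -1, -1, 0, 4, 6, 12, 19, 23, 29, 32, 33, 33, 32, 31]
scene rows: along mm; cols: across mm -40..60
-50 [0, 0, -1, 0, 5, 16, 17, 16, 6, None, None, 5, 7, 11, 14, 20, 29, 40]
-40 [0, 0, 1, 0, 0, 6, 19, 22, Non
[... 312 characters left out ...]
, 23, 23, None, 18, 18, None, None, None, None, None, None]
10 [0, 0, 0, 0, 2, 16, 21, 22, 22, 22, None, None, None, None, None, None, None, None]
20 [0, 0, 0, 0, 2, 15, 21, 23, 23, 23, None, None, None, None, None, None, None, None]
30 [0, 0, 0, 0, 0, 14, 9, 21, 23, None, None, None, None, None, None, None, None, None]
40 [0, 0, 0, -1, 0, 0, 14, 7, 10, None, None, None, None, None, None, None, None, None]
50 [0, 0, 1, 0, 0, 0, None, None, None, None, None, None, 24, None, None, None, None, None]
t 18.65 pos [0.3897 0.3273 0.1696] yaw 154.03 tilt z [-2.7e-03  8.0e-04 -1.0e+00] q [ 0.13  0.29 -1.04  1.81  0.26  1.19  0.13] w 0.504 F 0.0
 d [-0.0829 -0.1012 -0.0306] turn [-0.    -0.003 -0.104]
```

View pics/s6.png

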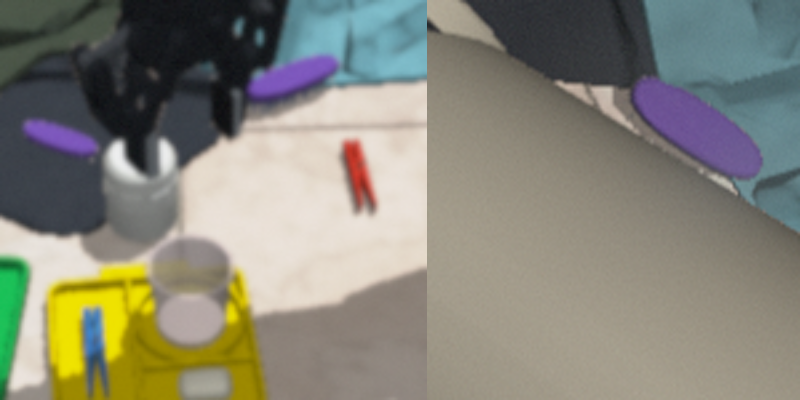

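The cup stands upright in the round pocket (left crop (190,295)). The brush is clear except that the teal cloth rises along its far side. The gap there is widest 25 mm towards the near end, so I'll grip at that point.

Emit:
{"name": "move_arm", "arguments": {
  "plan": [
    {"delta_pos":[0,0,0.0],"turn":[0,0,0.16],"fingers":0.53},
    {"delta_pos":[0,0,0.0],"turn":[0,0,0.32],"fingers":0.53},
    {"delta_pos":[-0.03,-0.05,0.0],"turn":[0,0,0.48],"fingers":0.53},
    {"delta_pos":[-0.06,-0.1,0.0],"turn":[0,0,0.64],"fingers":0.53},
    {"delta_pos":[-0.09,-0.14,0.0],"turn":[0,0,0.8],"fingers":0.53},
    {"delta_pos":[-0.11,-0.18,0.0],"turn":[0,0,0.96],"fingers":0.53},
    {"delta_pos":[-0.13,-0.21,0.0],"turn":[0,0,1.12],"fingers":0.53},
    {"delta_pos":[-0.148,-0.235,0.0],"turn":[0,0,1.28],"fingers":0.53},
    {"delta_pos":[-0.148,-0.235,0.0],"turn":[0,0,1.44],"fingers":0.53},
    {"delta_pos":[-0.148,-0.235,0.0],"turn":[0,0,1.6],"fingers":0.53},
    {"delta_pos":[-0.148,-0.235,0.0],"turn":[0,0,1.65],"fingers":0.53},
    {"delta_pos":[-0.148,-0.235,0.0],"turn":[0,0,1.65],"fingers":0.53}
  ]
}}

```text
clock: 20.15
position: [0.4192, 0.0508, 0.1675]
ee_rot: [0.867, 0.498, -0.003, -0.002]
ft_force: [0.3, -0.3, -0.2]
grip_width: 0.47
grasp_force: 0.0
```

```bash
python3 -c "
from h import *
plan((.4196,.0510,.028,59.5))"
```

```text
t 20.15 pos [0.4192 0.0508 0.1675] yaw 59.71 tilt z [-6.3e-03 -1.0e-04 -1.0e+00] q [ 0.54 -0.02 -0.75  2.02 -0.02  1.14 -0.73] w 0.47 F 0.0
 d [0.0008 0.001  0.1394] turn [-0.005  0.003  0.004]
```

Emit:
{"name": "move_arm", "arguments": {
  "plan": [
    {"delta_pos":[0,0.0,0.05],"turn":[-0.005,0.003,0],"fingers":0.53},
    {"delta_pos":[0,0.0,0.09],"turn":[-0.005,0.003,0],"fingers":0.53},
    {"delta_pos":[0,0.0,0.11],"turn":[-0.005,0.003,0],"fingers":0.53},
    {"delta_pos":[0,0.0,0.12],"turn":[-0.005,0.003,0],"fingers":0.53},
    {"delta_pos":[0,0.0,0.13],"turn":[-0.005,0.003,0],"fingers":0.53},
    {"delta_pos":[0,0.0,0.135],"turn":[-0.005,0.003,0],"fingers":0.53}
  ]
}}

```text
clock: 20.9
position: [0.4192, 0.0509, 0.0331]
ee_rot: [0.868, 0.497, 0.001, 0.0]
ft_force: [-0.7, 0.2, 0.4]
grip_width: 0.468
grasp_force: 0.0
```

```bash
python3 - <<'E'
from h import *
plan((.4196,.0510,.028,59.5))
c=snap('scene')
cv2.imwrite('pics/s7.png',cv2.resize(c['color'][130:250,290:450],(800,600),interpolation=2)[:,:,::-1])
E
```

```text
t 20.9 pos [0.4192 0.0509 0.0331] yaw 59.61 tilt z [ 0.0012 -0.     -1.    ] q [ 0.47  0.22 -0.74  2.15  0.2   0.84 -0.92] w 0.468 F 0.0
 d [0.0003 0.0003 0.0051] turn [ 0.001 -0.001  0.002]
```

View pics/s7.png

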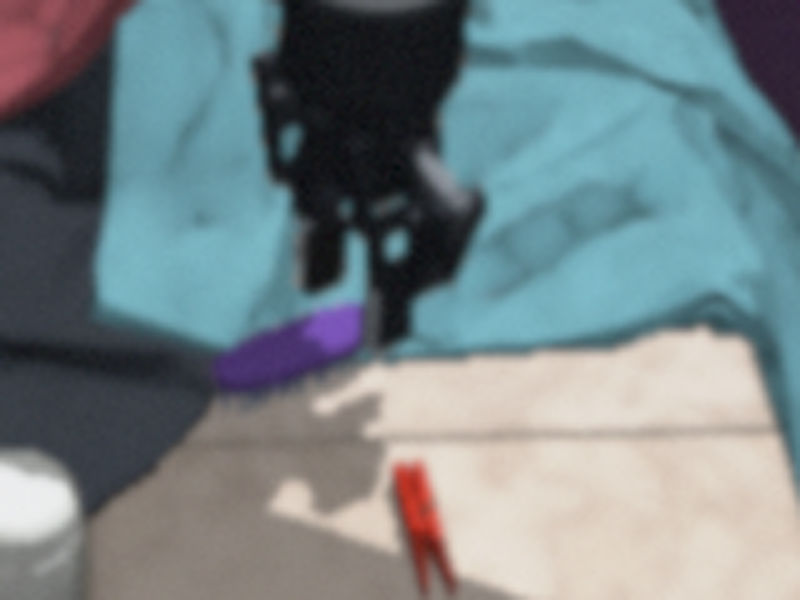

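The fingers straddle the brush at crop (370,320) with no contact so far. I'll go down slightly and close.

Emit:
{"name": "move_arm", "arguments": {
  "plan": [
    {"delta_pos":[0,0.0,0.004],"turn":[0,0,0],"fingers":0.53},
    {"delta_pos":[0,0.0,0.007],"turn":[0,0,0],"fingers":0.53},
    {"delta_pos":[0,0.0,0.008],"turn":[0,0,0],"fingers":0.6},
    {"delta_pos":[0,0.0,0.008],"turn":[0,0,0],"fingers":0.7},
    {"delta_pos":[0,0.0,0.008],"turn":[0,0,0],"fingers":0.8},
    {"delta_pos":[0,0.0,0.008],"turn":[0,0,0],"fingers":0.8},
    {"delta_pos":[0,0.0,0.008],"turn":[0,0,0],"fingers":0.8},
    {"delta_pos":[0,0.0,0.008],"turn":[0,0,0],"fingers":0.8}
  ],
  "force": 45
}}

```text
clock: 21.95
position: [0.4189, 0.051, 0.0255]
ee_rot: [0.868, 0.497, 0.0, 0.0]
ft_force: [-3.2, 1.1, 5.3]
grip_width: 0.278
grasp_force: 43.4
```

```bash
python3 - <<'E'
from h import *
plan((.40,.13,.028,59.5))
E
```

```text
t 21.95 pos [0.4189 0.051  0.0255] yaw 59.58 tilt z [ 5.e-04 -1.e-04 -1.e+00] q [ 0.47  0.23 -0.73  2.16  0.21  0.82 -0.93] w 0.278 F 43.4
 d [ 0.0586 -0.0563 -0.0026] turn [ 0.001 -0.     0.001]
```

Emit:
{"name": "move_arm", "arguments": {
  "plan": [
    {"delta_pos":[0,0,-0.01],"turn":[0,0,0],"fingers":0.8},
    {"delta_pos":[0,0,-0.025],"turn":[0,0,0],"fingers":0.8},
    {"delta_pos":[0,0,-0.045],"turn":[0,0,0],"fingers":0.8},
    {"delta_pos":[0,0,-0.07],"turn":[0,0,0],"fingers":0.8},
    {"delta_pos":[0,0,-0.08],"turn":[0,0,0],"fingers":0.8},
    {"delta_pos":[0,0,-0.08],"turn":[0,0,0],"fingers":0.8}
  ]
}}

```text
clock: 22.7
position: [0.4194, 0.0507, 0.1059]
ee_rot: [0.868, 0.497, 0.001, 0.001]
ft_force: [-0.1, 0.2, -0.5]
grip_width: 0.274
grasp_force: 43.6
```

```bash
python3 - <<'E'
from seg import *
plan((.53,.38,.105,114.6))
c=snap('scene');P=cloud(c)
m=masks(c)['purple']&(c['range_z']>0)&(P[...,2]>.03)&(P[...,0]<.6)
X=P[m];a=np.radians(59.5);e=np.array([np.cos(a),np.sin(a)])
s=(X[:,:2]-get_obs()['position'][:2])@e
print(len(X)); 
for i in range(-30,90,10):
    q=X[abs(s-i/1e3)<.005]
    if len(q)>2: print(i,np.round(np.median(q,0),4),np.round(q[:,2].max(),3))
cv2.imwrite('pics/s8.png',cv2.resize(c['color'][100:220,290:450],(800,600),interpolation=2)[:,:,::-1])
E
```

```text
t 22.7 pos [0.4194 0.0507 0.1059] yaw 59.56 tilt z [ 2.6e-03 -5.0e-04 -1.0e+00] q [ 0.53  0.07 -0.77  2.1   0.06  0.99 -0.8 ] w 0.274 F 43.6
 d [ 0.3399 -0.0715  0.001 ] turn [ 0.003  0.    -0.961]
273
0 [0.4281 0.0459 0.1025] 0.107
10 [0.4234 0.0591 0.1024] 0.203
20 [0.4255 0.0696 0.1018] 0.104
30 [0.4313 0.0783 0.1017] 0.104
40 [0.4362 0.0869 0.1017] 0.252
50 [0.4417 0.094  0.1014] 0.104
60 [0.4482 0.1033 0.1006] 0.104
70 [0.4516 0.108  0.1004] 0.102
```

View pics/s8.png

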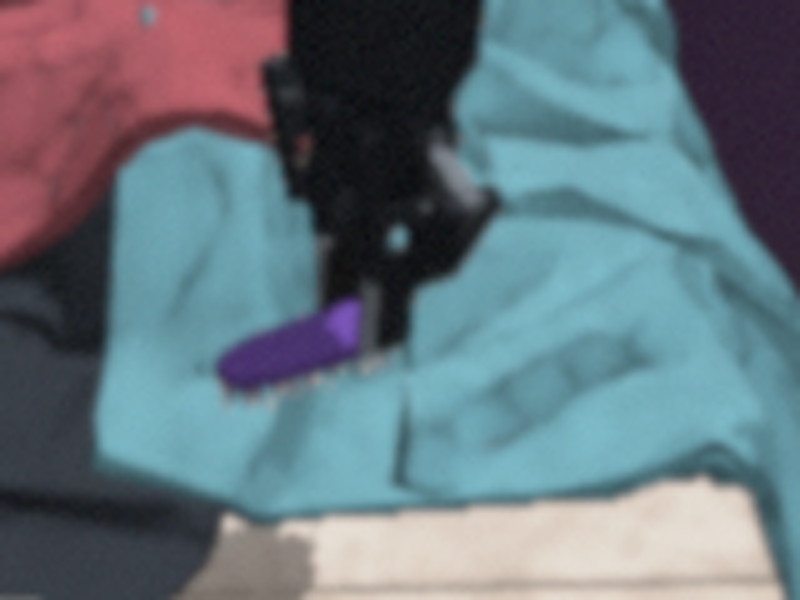

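The brush is held level, bristles down, centred about 25 mm ahead of the tool along its x axis (2 mm droop over 70 mm). Carrying it raised to the green tray.

Emit:
{"name": "move_arm", "arguments": {
  "plan": [
    {"delta_pos":[0.0,0.0,-0.02],"turn":[0,0,0],"fingers":0.8},
    {"delta_pos":[0.03,-0.007,-0.04],"turn":[0,0,-0.08],"fingers":0.8},
    {"delta_pos":[0.07,-0.016,-0.04],"turn":[0,0,-0.2],"fingers":0.8},
    {"delta_pos":[0.11,-0.026,-0.04],"turn":[0,0,-0.32],"fingers":0.8},
    {"delta_pos":[0.15,-0.035,-0.04],"turn":[0,0,-0.44],"fingers":0.8},
    {"delta_pos":[0.19,-0.044,-0.04],"turn":[0,0,-0.56],"fingers":0.8},
    {"delta_pos":[0.23,-0.054,-0.04],"turn":[0,0,-0.68],"fingers":0.8},
    {"delta_pos":[0.27,-0.063,-0.04],"turn":[0,0,-0.8],"fingers":0.8},
    {"delta_pos":[0.31,-0.072,-0.04],"turn":[0,0,-0.9],"fingers":0.8},
    {"delta_pos":[0.336,-0.0785,-0.04],"turn":[0,0,-0.96],"fingers":0.8},
    {"delta_pos":[0.336,-0.0785,-0.04],"turn":[0,0,-0.96],"fingers":0.8},
    {"delta_pos":[0.336,-0.0785,-0.02],"turn":[0,0,-0.96],"fingers":0.8}
  ]
}}

```text
clock: 24.25
position: [0.5217, 0.3803, 0.1248]
ee_rot: [0.541, 0.841, 0.001, 0.001]
ft_force: [0.0, -1.3, -1.7]
grip_width: 0.275
grasp_force: 43.7
```

```bash
python3 - <<'E'
from seg import *
plan((.5219,.3801,.034,114.6))
c=snap('scene');d=snap('top');P=cloud(c)
m=masks(c)['purple']&(c['range_z']>0)&(P[...,2]>.08)&(P[...,0]<.7)&(P[...,1]>.3)
X=P[m];r=cv2.minAreaRect((X[:,:2]*1000).astype(np.float32));print(r,np.percentile(X[:,2],[5,50,95]))
E
```

```text
t 24.25 pos [0.5217 0.3803 0.1248] yaw 114.52 tilt z [ 1.6e-03  6.0e-04 -1.0e+00] q [-0.06  0.63 -0.91  1.5   0.51  1.25 -0.6 ] w 0.275 F 43.7
 d [-0.0002 -0.      0.0908] turn [ 0.002  0.    -0.001]
((544.5362548828125, 458.609619140625), (236.51254272460938, 71.68653869628906), 58.73219680786133) [0.11929636 0.1217393  0.12551723]
```

Emit:
{"name": "move_arm", "arguments": {
  "plan": [
    {"delta_pos":[0,0,0.03],"turn":[0,0,0],"fingers":0.8},
    {"delta_pos":[0,0,0.06],"turn":[0,0,0],"fingers":0.8},
    {"delta_pos":[0,0,0.08],"turn":[0,0,0],"fingers":0.8},
    {"delta_pos":[0,0,0.087],"turn":[0,0,0],"fingers":0.8},
    {"delta_pos":[0,0,0.09],"turn":[0,0,0],"fingers":0.8},
    {"delta_pos":[0,0,0.09],"turn":[0,0,0],"fingers":0.8},
    {"delta_pos":[0,0,0.09],"turn":[0,0,0],"fingers":0.68},
    {"delta_pos":[0,0,0.09],"turn":[0,0,0],"fingers":0.6},
    {"delta_pos":[0,0,0.09],"turn":[0,0,0],"fingers":0.57},
    {"delta_pos":[0,0,0.06],"turn":[0,0,0],"fingers":0.57},
    {"delta_pos":[0,0,0.02],"turn":[0,0,0],"fingers":0.4},
    {"delta_pos":[0,0,-0.02],"turn":[0,0,0],"fingers":0}
  ]
}}

```text
clock: 25.85
position: [0.5212, 0.3803, 0.1465]
ee_rot: [0.54, 0.841, 0.0, 0.0]
ft_force: [0.8, -1.0, -0.1]
grip_width: 0.788
grasp_force: 0.0
```

```bash
python3 - <<'E'
from h import *
plan((.4676,.2525,.145,118))
c=snap('scene');d=snap('top')
cv2.imwrite('pics/s9.png',np.hstack([cv2.resize(c['color'][190:340,150:310],(427,400)),cv2.resize(d['color'][100:250,150:290],(373,400))])[:,:,::-1])
E
```

```text
t 25.85 pos [0.5212 0.3803 0.1465] yaw 114.59 tilt z [ 7.e-04  0.e+00 -1.e+00] q [-0.05  0.61 -0.92  1.48  0.5   1.29 -0.59] w 0.788 F 0.0
 d [-0.0939 -0.102   0.0015] turn [ 0.001  0.    -0.06 ]
```

View pics/s9.png

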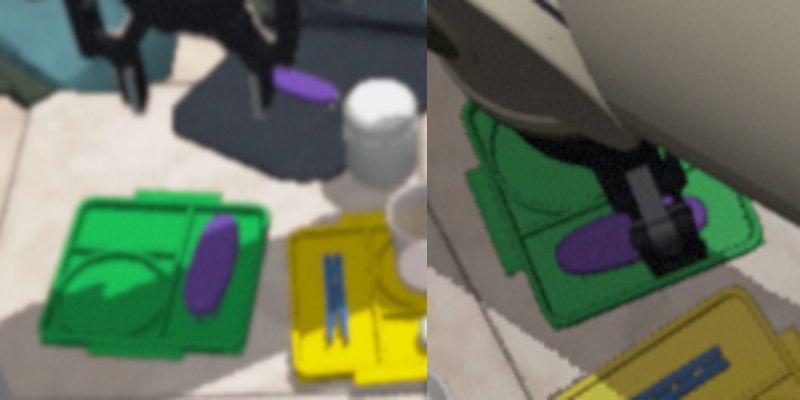

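The brush lies flat in the green long pocket (left crop (212,265)). Last item is the pot.

Emit:
{"name": "move_arm", "arguments": {
  "plan": [
    {"delta_pos":[-0.035,-0.038,0],"turn":[0,0,-0.06],"fingers":0},
    {"delta_pos":[-0.07,-0.076,0],"turn":[0,0,-0.06],"fingers":0},
    {"delta_pos":[-0.094,-0.102,0],"turn":[0,0,-0.06],"fingers":0},
    {"delta_pos":[-0.094,-0.102,0],"turn":[0,0,-0.06],"fingers":0},
    {"delta_pos":[-0.094,-0.102,0],"turn":[0,0,-0.06],"fingers":0}
  ]
}}

```text
clock: 26.58
position: [0.468, 0.253, 0.1454]
ee_rot: [0.515, 0.857, 0.001, 0.0]
ft_force: [-0.0, 1.8, 0.9]
grip_width: 1.004
grasp_force: 0.0
```

```bash
python3 - <<'E'
from h import *
plan((.4676,.2525,.04,118))
c=snap('scene');P=cloud(c);X=P[(c['range_z']>0)&(np.hypot(P[...,0]-.4676,P[...,1]-.2525)<.05)&(P[...,2]>.05)&(P[...,2]<.075)]
print(len(X),cv2.minEnclosingCircle((X[:,:2]*1000).astype(np.float32)))
E
```

```text
t 26.57 pos [0.468  0.253  0.1454] yaw 118.02 tilt z [ 1.5e-03  6.0e-04 -1.0e+00] q [ 0.29  0.38 -1.03  1.79  0.36  1.17 -0.36] w 1.004 F 0.0
 d [-0.0002 -0.0007  0.1054] turn [0.002 0.    0.   ]
510 ((468.2554931640625, 253.24635314941406), 25.770048141479492)
```

Emit:
{"name": "move_arm", "arguments": {
  "plan": [
    {"delta_pos":[0,0,0.05],"turn":[0,0,0],"fingers":0},
    {"delta_pos":[0,0,0.09],"turn":[0,0,0],"fingers":0},
    {"delta_pos":[0,0,0.106],"turn":[0,0,0],"fingers":0},
    {"delta_pos":[0,0,0.106],"turn":[0,0,0],"fingers":0.1},
    {"delta_pos":[0,0,0.106],"turn":[0,0,0],"fingers":0.3},
    {"delta_pos":[0,0,0.106],"turn":[0,0,0],"fingers":0.45},
    {"delta_pos":[0,0,0.106],"turn":[0,0,0],"fingers":0.45},
    {"delta_pos":[0,0,0.106],"turn":[0,0,0],"fingers":0.5},
    {"delta_pos":[0,0,0.106],"turn":[0,0,0],"fingers":0.5}
  ],
  "force": 35
}}

```text
clock: 27.75
position: [0.4688, 0.2532, 0.041]
ee_rot: [0.515, 0.857, 0.001, 0.001]
ft_force: [-1.3, -0.9, 6.1]
grip_width: 0.58
grasp_force: 35.6
```

Emit:
{"name": "move_arm", "arguments": {
  "plan": [
    {"delta_pos":[0,0,-0.015],"turn":[0,0,0],"fingers":0.5},
    {"delta_pos":[0,0,-0.04],"turn":[0,0,0],"fingers":0.5},
    {"delta_pos":[0,0,-0.07],"turn":[0,0,0],"fingers":0.5},
    {"delta_pos":[0,0,-0.07],"turn":[0,0,0],"fingers":0.5}
  ]
}}

```text
clock: 28.25
position: [0.4691, 0.2534, 0.1124]
ee_rot: [0.515, 0.857, 0.002, 0.002]
ft_force: [-0.1, -0.3, -0.7]
grip_width: 0.579
grasp_force: 36.9
```

```bash
python3 - <<'E'
from h import *
plan((.562,.449,.11,118),(.562,.449,.046,118))
c=snap('scene');P=cloud(c);o=get_obs()['position'];ok=(c['range_z']>0)&(np.hypot(P[...,0]-o[0],P[...,1]-o[1])<.045)&(P[...,2]>.03)
X=P[ok];print('zmin',np.percentile(X[:,2],[0.5,2,5]))
cv2.imwrite('pics/s10.png',cv2.resize(c['color'][140:290,220:380],(640,600))[:,:,::-1])
E
```

```text
t 28.25 pos [0.4691 0.2534 0.1124] yaw 118.01 tilt z [ 0.0054  0.0015 -1.    ] q [ 0.27  0.42 -1.01  1.82  0.4   1.11 -0.39] w 0.579 F 36.9
 d [0.1291 0.1739 0.0033] turn [0.006 0.001 0.   ]
 d [0.1292 0.1735 0.0672] turn [0.006 0.001 0.   ]
zmin [0.07876484 0.08967143 0.11059788]
```

View pics/s10.png

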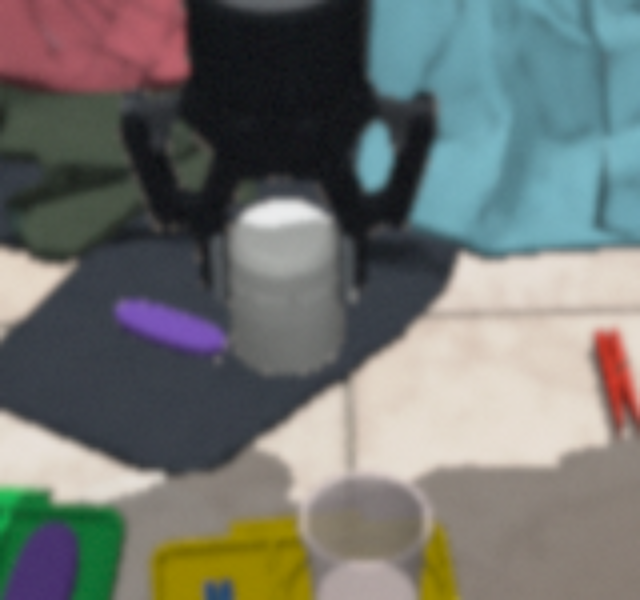

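The pot is held upright (crop (288,290)). Placing it in the green round pocket.

Emit:
{"name": "move_arm", "arguments": {
  "plan": [
    {"delta_pos":[0.02,0.028,0],"turn":[0.006,0,0],"fingers":0.5},
    {"delta_pos":[0.045,0.06,0],"turn":[0.006,0,0],"fingers":0.5},
    {"delta_pos":[0.07,0.095,0],"turn":[0.006,0,0],"fingers":0.5},
    {"delta_pos":[0.095,0.13,0],"turn":[0.006,0,0],"fingers":0.5},
    {"delta_pos":[0.12,0.16,0],"turn":[0.006,0,0],"fingers":0.5},
    {"delta_pos":[0.129,0.1735,0],"turn":[0.006,0,0],"fingers":0.5},
    {"delta_pos":[0.129,0.1735,0.01],"turn":[0.006,0,0],"fingers":0.5},
    {"delta_pos":[0.129,0.1735,0.03],"turn":[0.006,0,0],"fingers":0.5},
    {"delta_pos":[0.129,0.1735,0.05],"turn":[0.006,0,0],"fingers":0.5},
    {"delta_pos":[0.129,0.1735,0.06],"turn":[0.006,0,0],"fingers":0.5},
    {"delta_pos":[0.129,0.1735,0.065],"turn":[0.006,0,0],"fingers":0.5},
    {"delta_pos":[0.129,0.1735,0.066],"turn":[0.006,0,0],"fingers":0.5}
  ]
}}

```text
clock: 29.8
position: [0.5607, 0.4475, 0.0467]
ee_rot: [0.515, 0.857, -0.002, -0.001]
ft_force: [-8.8, -11.9, 31.1]
grip_width: 0.578
grasp_force: 39.5
```

```bash
python3 - <<'E'
from h import *
plan((.562,.449,.0475,118)); print(get_obs()['ft_force'])
E
```

```text
t 29.8 pos [0.5607 0.4475 0.0467] yaw 117.97 tilt z [-0.0031 -0.0033 -1.    ] q [-0.22  0.85 -0.83  1.33  0.63  1.24 -0.6 ] w 0.578 F 39.5
 d [ 0.0007  0.0018 -0.0008] turn [-0.004  0.001 -0.001]
[ -8.84778305 -11.91515422  31.09546194]
```

It's touching the floor with 31 N, so I'll ease up slightly, release and retreat.

Emit:
{"name": "move_arm", "arguments": {
  "plan": [
    {"delta_pos":[0,0,-0.001],"turn":[0,0,0],"fingers":0.5},
    {"delta_pos":[0,0,-0.002],"turn":[0,0,0],"fingers":0.35},
    {"delta_pos":[0,0,-0.002],"turn":[0,0,0],"fingers":0.28},
    {"delta_pos":[0,0,-0.002],"turn":[0,0,0],"fingers":0.2},
    {"delta_pos":[0,0,-0.002],"turn":[0,0,0],"fingers":0.2},
    {"delta_pos":[0,0,-0.03],"turn":[0,0,0],"fingers":0.2},
    {"delta_pos":[0,0,-0.08],"turn":[0,0,0],"fingers":0.2},
    {"delta_pos":[0,0,-0.12],"turn":[0,0,0],"fingers":0.2},
    {"delta_pos":[-0.04,-0.05,-0.14],"turn":[0,0,0],"fingers":0.2},
    {"delta_pos":[-0.08,-0.1,-0.14],"turn":[0,0,0],"fingers":0.2},
    {"delta_pos":[-0.12,-0.15,-0.14],"turn":[0,0,0],"fingers":0.2},
    {"delta_pos":[-0.16,-0.18,-0.14],"turn":[0,0,0],"fingers":0.2}
  ]
}}

```text
clock: 31.3
position: [0.476, 0.2208, 0.184]
ee_rot: [0.515, 0.857, -0.003, -0.001]
ft_force: [1.2, -0.6, 0.7]
grip_width: 0.799
grasp_force: 0.0
```

Emit:
{"name": "move_arm", "arguments": {
  "plan": [
    {"delta_pos":[-0.04,0,0],"turn":[0,0,0],"fingers":0.2},
    {"delta_pos":[-0.08,0,0],"turn":[0,0,0],"fingers":0.2},
    {"delta_pos":[-0.12,0,0],"turn":[0,0,0],"fingers":0.2},
    {"delta_pos":[-0.16,0,0],"turn":[0,0,0],"fingers":0.2},
    {"delta_pos":[-0.2,0,0],"turn":[0,0,0],"fingers":0.2},
    {"delta_pos":[-0.2,0,0],"turn":[0,0,0],"fingers":0.2},
    {"delta_pos":[-0.2,0,0],"turn":[0,0,0],"fingers":0.2}
  ]
}}

```text
clock: 32.17
position: [0.5709, 0.0467, 0.1844]
ee_rot: [0.515, 0.857, -0.002, -0.001]
ft_force: [0.6, 0.3, 0.2]
grip_width: 0.796
grasp_force: 0.0
```

```bash
python3 - <<'E'
from seg import *
C={n:snap(n) for n in('scene','top')}
T=dict(g=((.547,.419),24.6),y=((.3985,.361),214.9))
def rep(nm,X,t):
    (o,a)=T[t];a=np.radians(a);R=np.array([[np.cos(a),np.sin(a)],[-np.sin(a),np.cos(a)]])
    L=(X[:,:2]-o)@R.T; print(nm,len(X),'tray mm',np.round(1000*np.r_[(L.min(0)+L.max(0))/2],1),'ext',np.round(1000*np.ptp(L,axis=0),1),'z pct',np.round(np.percentile(X[:,2],[50,98]),4))
for n,c in C.items():
    P=cloud(c);M=masks(c);ok=c['range_z']>0
    near=lambda x,y,r,z: ok&(np.hypot(P[...,0]-x,P[...,1]-y)<r)&(P[...,2]>z)&(P[...,2]<.1)
    for nm,m,t in((n+' pot',near(.562,.449,.05,.055),'g'),(n+' brush',near(.511,.403,.06,.012)&M['purple'],'g'),(n+' cup',near(.389,.327,.045,.056),'y'),(n+' peg',near(.43,.383,.06,.008)&M['blue'],'y'),(n+' soap',near(.354,.377,.03,.0165),'y'),(n+' red',near(.348,.138,.06,.004)&M['red'],'y')):
        if m.sum()>5: rep(nm,P[m],t); 
        if 'red' in nm and m.any(): print('  red world',np.median(P[m],0))
plan((0.4,0,.2,90))
c,d=C['scene'],C['top']
cv2.imwrite('pics/end.png',np.hstack([cv2.resize(c['color'][180:340,150:390],(450,300)),cv2.resize(d['color'][90:340,150:430],(350,312))[:300]])[:,:,::-1])
E
```

```text
scene pot 650 tray mm [23.  21.2] ext [49.9 47.4] z pct [0.0727 0.0764]
scene brush 456 tray mm [-38.9   2.5] ext [26.9 82.2] z pct [0.0286 0.0313]
scene cup 285 tray mm [28.3 23.3] ext [56.8 60.6] z pct [0.063  0.0663]
scene peg 91 tray mm [-39.    4.8] ext [ 8.8 51.2] z pct [0.0171 0.0199]
scene soap 193 tray mm [ 29.8 -38.9] ext [33.3 51.1] z pct [0.0211 0.0246]
scene red 108 tray mm [169.  152.4] ext [11.5 59.5] z pct [0.011  0.0138]
  red world [0.34657792 0.14008226 0.011037  ]
top pot 1137 tray mm [23.  18.1] ext [50.2 51.3] z pct [0.0722 0.0758]
top brush 972 tray mm [-38.3   0.8] ext [28.  82.1] z pct [0.0277 0.0308]
top cup 362 tray mm [28.2 21.4] ext [57.4 57.6] z pct [0.0625 0.0657]
top peg 231 tray mm [-37.5  -0.3] ext [12.7 68.2] z pct [0.0163 0.0189]
top soap 327 tray mm [ 27.3 -44.8] ext [39.6 33.3] z pct [0.0202 0.0237]
top red 16 tray mm [170.6 152.5] ext [ 9.2 66.4] z pct [0.011 0.013]
  red world [0.36014221 0.11456344 0.01099109]
t 32.27 pos [0.5708 0.0473 0.1846] yaw 118.14 tilt z [-0.0043 -0.0026 -1.    ] q [ 0.6   0.42 -0.96  1.64  0.35  1.28  0.07] w 0.797 F 0.0
 d [ 0.0388 -0.173  -0.0146] turn [-0.005  0.001  0.491]
```

View pics/end.png

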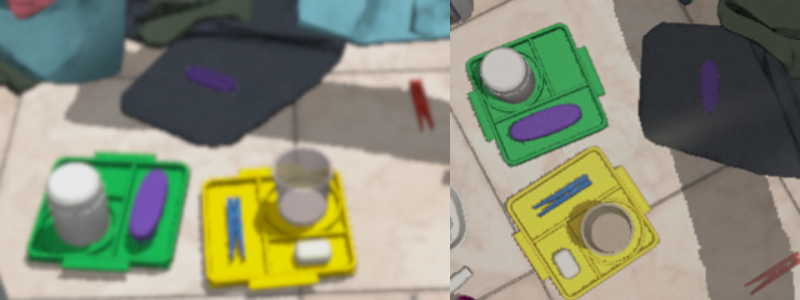

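All five objects sit on the pocket floors, each reading about 6 mm above its counter height, and centred in the pockets. The red peg hasn't moved. I'll raise the arm for clearance over the cloth and hand in.

Emit:
{"name": "move_arm", "arguments": {
  "plan": [
    {"delta_pos":[0,0,-0.03],"turn":[0,0,0],"fingers":0.2},
    {"delta_pos":[0,0,-0.06],"turn":[0,0,0],"fingers":0.2},
    {"delta_pos":[0,0,-0.06],"turn":[0,0,0],"fingers":0.2},
    {"delta_pos":[0,0,-0.06],"turn":[0,0,0],"fingers":0.2}
  ]
}}

```text
clock: 32.78
position: [0.571, 0.0466, 0.2439]
ee_rot: [0.514, 0.858, -0.003, -0.001]
ft_force: [-0.6, 0.9, -1.7]
grip_width: 0.803
grasp_force: 0.0
```

```bash
python3 -c "
from workcell import hand_in
print(hand_in())"
```

```text
the job is handed in; nothing more can be done
None
```

Both kits are made up and the job was handed in at about 33 s; no verdict came back, but the last camera check showed all five items on their pocket floors within tolerance and the red peg where it started.

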